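Extend the snap-button tray arm and load it

TASK

Lengthen the telescopic tray arm to its next setting: pinch in the two brass buttons, pull the sleeve out away from the post, and stop when both buttons snap out through the holes in the blue cuff, without straining the buttons against the edges of the holes. Then stand the small empty beaker upright in the white tray at the arm's end and let go. Leave the petri dish, the stopwatch and the conical flask where they are.

Things in the scene. Friction and masses are not known exactly. Their poses are not given: they have to be found in the camera images.
- stand: Fixed bench stand: dark base plate 120x90x16 mm with a grey post (34x44 mm, top at z = 106 mm, black knob on it to 118 mm). Origin on the bench surface below the arm; its +x axis points along the level arm, the direction in which the sleeve is pulled out; z up. It is fixed to the bench.
- sleeve: Moving outer tube of the arm: aluminium square tube 30 mm wide, 29 mm high, wall 2 mm, axis level at z = 85 mm. Frame as the stand's when extension = 0; it then spans x = 14 to 123 mm and carries the tray beyond. Slides along the stand's x axis only, friction about 2.5 N, stays where left. A 13 mm square hole in each side at x = 90 mm; nearer the post it carries a clamped blue cuff.
- inner_bar: The fixed 20 mm steel bar inside the sleeve, which carries the two buttons. Same frame as the stand.
- press_point (a point): Point midway between the two brass buttons, on the arm's axis, 90 mm from the stand origin along its x, z = 85 mm; fixed, does not move with the sleeve. Each button (11 mm across, coned to 4 mm) stands 3 mm out of the sleeve's side, so 36 mm over both; at the start they lock the sleeve with 1 mm of play. 20 mm of plain sleeve lies on either side of them along the arm.
- extension (a joint): How far the sleeve is pulled out, m: 0 at the first holes, stop at 0.075. The blue cuff (24 mm long, 2 mm proud of the tube, 13 mm hole in each side) is the next setting. Its place on the sleeve differs each time: its holes lie 38 to 52 mm behind the first ones, so the buttons snap at an extension of 0.038 to 0.052. No pose is given for the cuff: feel or see it. It does not shift.
- button_left (a joint): How far the button on the arm's +y side is pushed in, m: 0 snapped fully out, 0.003 flush, 0.005 under the wall. Spring 1.2 N at 0, 1.8 N flush. Pinch both flush with fingers closing across the arm: a pull of about 10 N then makes the hole's edge ride over the cones. After that the buttons drag under the wall, pinched or not, until the next hole, where they snap out and lock (1 mm play).
- button_right (a joint): The same for the button on the arm's -y side. The buttons may be loaded against the edges of the holes with 20 N at most.
- tray_centre (a point): Centre of the tray's floor, on the sleeve, 158 mm from the sleeve origin along its x, z = 95 mm. The tray is a white round dish, 66 mm inside, rim 5 mm above the floor.
- beaker: Small empty glass beaker, 45x49 mm over the rim and spout (about 44 mm over its x faces), 58 mm high, 85 g. Origin at the centre of its underside, z up.
- petri_dish: Bystander: covered petri dish with pale green content, 67 mm across, 16 mm high, origin under its centre.
- stopwatch: Bystander: black digital stopwatch lying flat, 73x62x18 mm, origin under its centre.
- flask: Bystander: conical flask with pink content, 58 mm across, 105 mm high, origin under its centre.
Mind the look-alikes: they are no part of the job. What is meant by the beaker is not red, and is the smaller of those in its own colour.

How it is judged:
By the outcome, as a careful person would: the job done as asked, in the order asked, and still so for the second after the job is handed in, with the robot touching nothing.
It also fails if it takes over 56 s, if anything falls off the work surface, if the arm or the gripper's body presses on something with over 40 N, if the wrist force passes 120 N, or if a joint passes its speed limit or range.

ROBOT

A 6-joint arm with a two-finger parallel gripper is mounted at the origin on a cart in front of the work surface, level with it; the furniture and walls round the work are solid. World frame = base frame: x ahead of the robot, y to its left, z up, the work surface at z = 0. Lengths are in m, angles in rad, forces in N, time in s.
With the tool pointing down it reaches from about 0.25 to 0.725 m from the base axis. Payload 4 kg.
Tool frame: the origin (TCP) lies at the very end of the fingers, on their centre line; the grasp point (between the pads) lies 19 mm behind it; x points along the fingers, y is the direction in which the jaws open and shut, and the axes are right-handed (so a half turn about x gives the same grasp; the last joint's range is limited). The gripper opens to 85 mm and grips with 20 to 120 N. Pads are 22 mm wide; open, the fingers measure 114 mm over their backs; the gripper's body (76 mm by 85 mm) begins 54 mm behind the grasp point. The pads swing forward as they close: fully open they stand 13 mm farther back than shut.
Start: joints at [-1.348, 0.241, 0.005, 1.335, 0, 1.571], TCP at [0.11, -0.488, 0.231] pointing down, gripper open.
Joint ranges: [-2.72, 2.72], [-1.05, 1.87], [-1.09, 1.28], [-1.99, 2.15], [-1.42, 1.44], [-3.14, 3.14]. Speed limits (rad/s): [2.79, 2.79, 3.14, 3.14, 3.14, 3.14].

INTERFACE

Orientations are given as a unit quaternion [x, y, z, w].
In Python, from workcell import get_obs, camera, job_done gives the robot as it stands. The module is installed in compiled form; this text tells all that it offers.
- The arm moves only by the tool arm_command, never from a script. Its argument "motion" is a list of rows, each an object of numbers: "x", "y", "z": the shift along the tool's x, y, z in m; "roll": the turn about the tool's x in rad; "fingers": the opening, from 0 (shut) to 1 (fully open). A call has 1 to 20 rows; each row shifts and turns the pose as measured when the row begins, along the tool's axes as they then stand; what a row does not reach is not made up. A row lasts 1/12 s, in which the tool goes at most 41.7 mm and 7.16 degrees, less where a joint would pass 70% of its speed; a pose out of reach is approached as far as the arm can. A call is refused whole if a number of a shift passes 0.0417 or a number of a turn 0.125, either way. A call with a gripper value outside its range is refused whole. The fingers move at their own pace and stop on an object; the grip force is fixed at half the most. Time passes only in rows, so rows that do not move let the fingers close. It gives the time, the measured TCP pose, the force and the opening at its end, in the units of the state.
- get_obs(): the state, without advancing time (a new reading comes with each control period).
- camera(name): name is "side" or "top"; returns a dict with "frame" (400x640x3 uint8, red, green, blue), "intrinsics" (3x3 intrinsics, pixels), "k1" (the pictures are not rectified: a ray, as slopes to the right and down, at radius r is drawn at 1 + k1 r^2 times it, then the intrinsics apply), "rvec" (rotation vector, rad) and "tvec" (3), from world to camera coordinates, as OpenCV has them. Camera axes: x right, y down, z forward; pixel columns grow to the right and rows downward; lengths in m; the calibration is good to about 2 mm. A picture is of the moment at which its call begins. There is no depth.
- job_done(): hands the job in, once; it reports no verdict.
The state is a dict: "clock": time; "joint_pos": joint angles; "joint_vel": joint speeds; "tau": joint torques, N m; "eef_pos": TCP position; "tool_rot": TCP orientation; "ft_force": force on the tool from outside, world axes, zero at the start; "ft_torque": the same for the moment, N m; "grip_width": finger opening in m.
Only numpy, scipy, OpenCV 4.12 (cv2) and the standard library are available. Lean on these libraries where they do the work, as an engineer would, in place of code of your own. Each camera call takes 0.05 s, during which the arm holds its last target.

## Working session

There is one attempt and no reset: what is moved stays moved. The work goes in short steps, Python scripts to look and compute and a tool call to move; the robot and the scene stay as the last step left them, time stands still between calls to the robot, and variables do not carry over. Pictures are saved under pics/ and viewed, and the job is handed in when it is done.

Besides the shell and the picture viewer there is one more tool, called after "Emit:" as name([rows], argument=value, ...), one row to a line, values as JSON. arm_command: Moves the arm, as the interface text tells. Its arguments: {"type":"object","properties":{"motion":{"type":"array","items":{"type":"object","properties":{"x":{"type":"number"},"y":{"type":"number"},"z":{"type":"number"},"roll":{"type":"number"},"fingers":{"type":"number"}}}}},"required":["motion"]}

```bash
mkdir -p pics; cat > h.py <<'E'
import numpy as np, cv2
from workcell import get_obs, camera
def snap(n):
    c=camera(n); f=c["frame"]; return c,f
def save(f,p): cv2.imwrite(p,cv2.cvtColor(f,cv2.COLOR_RGB2BGR))
def ray(c,uv):
    K=np.array(c["intrinsics"]);d=np.array([(uv[0]-K[0,2])/K[0,0],(uv[1]-K[1,2])/K[1,1]])
    k=float(np.ravel(c["k1"])[0]);s=d.copy()
    for _ in range(30): s=d/(1+k*(s@s))
    R,_=cv2.Rodrigues(np.array(c["rvec"],float));t=np.array(c["tvec"],float).ravel()
    o=-R.T@t;v=R.T@np.array([s[0],s[1],1]);return o,v/np.linalg.norm(v)
def onz(c,uv,z):
    o,v=ray(c,uv);return o+v*(z-o[2])/v[2]
def tri(c1,u1,c2,u2):
    o1,v1=ray(c1,u1);o2,v2=ray(c2,u2)
    A=np.stack([v1,-v2],1);s=np.linalg.lstsq(A,o2-o1,rcond=None)[0]
    p,q=o1+s[0]*v1,o2+s[1]*v2;return (p+q)/2,np.linalg.norm(p-q)
def proj(c,P):
    R,_=cv2.Rodrigues(np.array(c["rvec"],float));P=R@np.array(P)+np.array(c["tvec"],float).ravel()
    s=P[:2]/P[2];k=float(np.ravel(c["k1"])[0]);s=s*(1+k*(s@s));K=np.array(c["intrinsics"])
    return np.array([K[0,0]*s[0]+K[0,2],K[1,1]*s[1]+K[1,2]])
E
python3 - <<'E'
from h import *
import pickle
o=get_obs();print(o)
for n in("side","top"):
    c,f=snap(n);save(f,f"pics/{n}0.png");pickle.dump(c,open(f"{n}0.pkl","wb"))
    print(n,ray(c,(320,200)),c["k1"],np.array(c["intrinsics"])[0,0])
E
```

```text
{'clock': 0.0, 'joint_pos': array([-1.34799848e+00,  2.41390099e-01,  3.73948765e-03,  1.33522095e+00,
        2.36026805e-05,  1.57081317e+00]), 'joint_vel': array([-0.00147539, -0.00124794,  0.00084692, -0.0005616 ,  0.00185298,
       -0.00115518]), 'tau': array([ 2.90215457e-04, -3.72319758e+01,  2.52406365e+01,  1.69336307e-02,
        1.92726870e-04, -9.05559915e-06]), 'eef_pos': array([ 0.11034666, -0.48702237,  0.23043022]), 'tool_rot': array([-0.70265082, -0.07933223,  0.70279738, -0.07787206]), 'ft_force': array([-0.18280233,  1.05106548,  0.17153212]), 'ft_torque': array([-0.04618559, -0.01684034, -0.01354733]), 'grip_width': 0.08521704311730899}
side (array([0.28737455, 0.65840336, 0.84083295]), array([ 0.23068207, -0.68732516, -0.68874517])) 0.004588237650615845 438.6728494244554
top (array([ 0.45427273, -0.12259977,  1.56419442]), array([ 0.06705613,  0.02984936, -0.99730261])) -0.15148373166205845 491.4194491564835
```

View pics/side0.png

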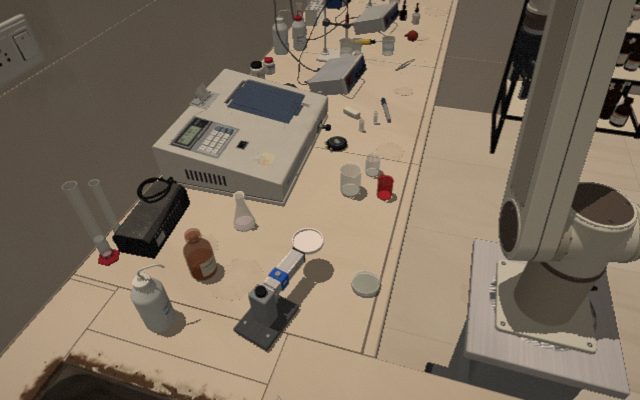

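View pics/top0.png

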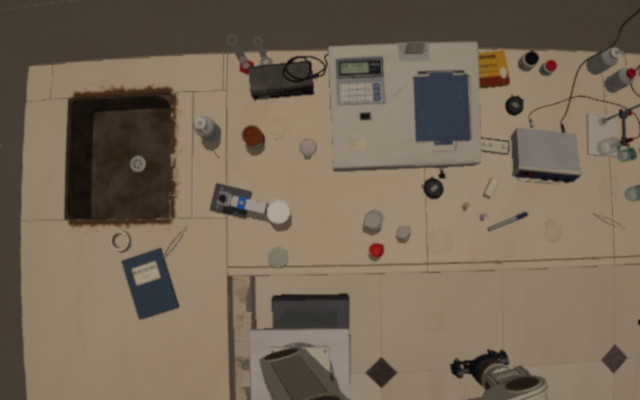

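```bash
python3 - <<'E'
from h import *
import pickle
s=pickle.load(open("side0.pkl","rb"));t=pickle.load(open("top0.pkl","rb"))
def crop(c,x0,y0,x1,y1,k,p): save(cv2.resize(c["frame"][y0:y1,x0:x1],None,fx=k,fy=k,interpolation=cv2.INTER_CUBIC),p)
crop(s,225,220,335,350,5,"pics/s_arm.png" ) if 0 else crop(s,225,222,335,350,4.6,"pics/s_arm.png")
crop(t,205,175,300,225,8,"pics/t_arm.png")
crop(s,325,140,405,210,8,"pics/s_bk.png")
crop(t,355,205,420,265,8,"pics/t_bk.png")
E
```

```text
(no output)
```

View pics/s_arm.png

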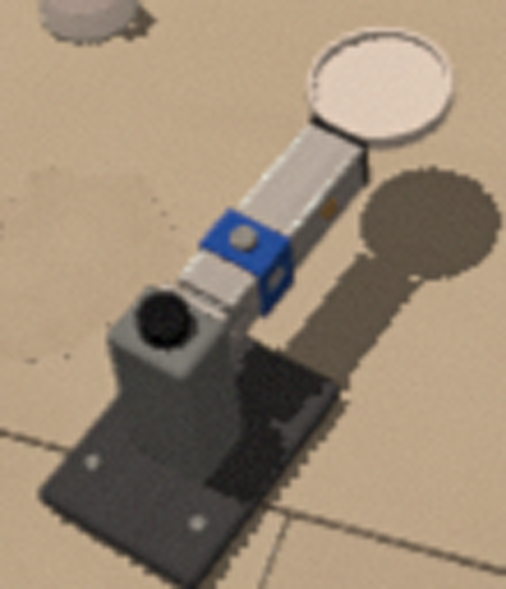

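View pics/t_arm.png

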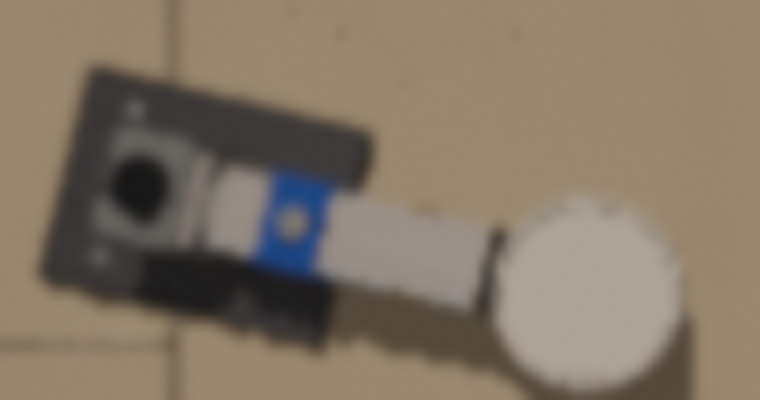

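View pics/s_bk.png

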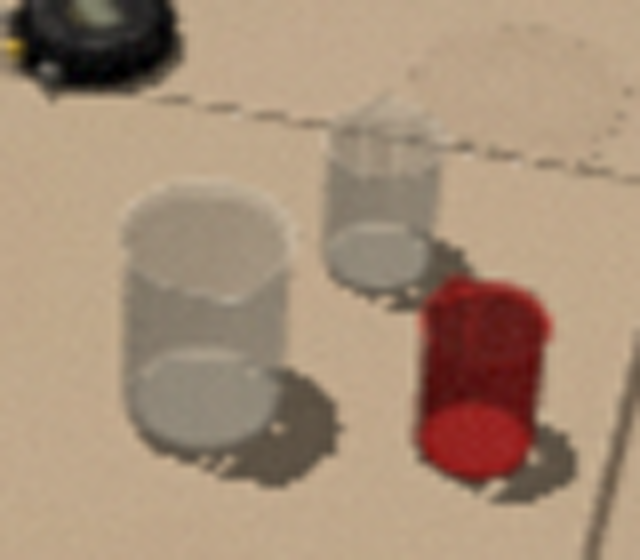

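View pics/t_bk.png

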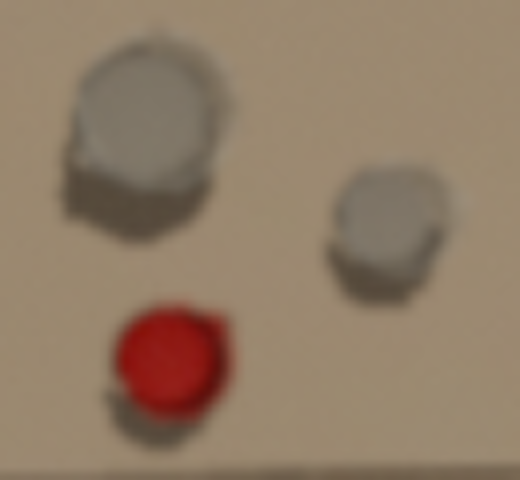

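```bash
cat > m.py <<'E'
from h import *
import pickle
def big(m):
    n,l,st,ce=cv2.connectedComponentsWithStats(m.astype(np.uint8));i=1+np.argmax(st[1:,4]);return l==i
def tray(c,x0,y0,x1,y1,show=None):
    f=c["frame"].astype(int);sub=f[y0:y1,x0:x1]
    return sub
E
python3 - <<'E'
from m import *
s=pickle.load(open("side0.pkl","rb"));t=pickle.load(open("top0.pkl","rb"))
def P(n,a,b):
    p,e=tri(s,a,t,b);print(n,p.round(4),"gap",round(e,4));return p
k=P("knob",(260.9,291.1),(222.5,198.1))
b=P("bolt",(277.8,273.5),(241.5,202.9))
def outline(c,x0,y0,x1,y1,thr):
    f=c["frame"][y0:y1,x0:x1].astype(int)
    print(f[(y1-y0)//2,:, :][::4].tolist())
outline(s,285,222,330,260,0);outline(t,260,190,300,230,0)
E
```

```text
knob [0.5644 0.2134 0.1114] gap 0.003
bolt [0.5502 0.1577 0.103 ] gap 0.0045
[[188, 165, 134], [188, 163, 134], [191, 171, 156], [219, 197, 179], [219, 199, 181], [220, 200, 182], [221, 201, 183], [220, 199, 179], [221, 202, 184], [222, 200, 181], [193, 169, 140], [189, 165, 136]]
[[152, 141, 133], [132, 122, 114], [167, 157, 145], [173, 163, 150], [173, 163, 150], [173, 163, 151], [174, 163, 150], [170, 159, 146], [152, 134, 109], [153, 134, 109]]
```

```bash
cat >> m.py <<'E'
def white(c,box):
    x0,y0,x1,y1=box;f=c["frame"][y0:y1,x0:x1].astype(int)
    g=cv2.cvtColor(c["frame"],cv2.COLOR_RGB2HSV)[y0:y1,x0:x1].astype(int)
    return f,g
def ell(mask,box):
    m=big(mask).astype(np.uint8);m=cv2.morphologyEx(m,cv2.MORPH_OPEN,np.ones((9,9),np.uint8));m=big(m).astype(np.uint8)
    cs,_=cv2.findContours(m,cv2.RETR_EXTERNAL,cv2.CHAIN_APPROX_NONE);q=max(cs,key=len)
    e=cv2.fitEllipse(cv2.convexHull(q));return (e[0][0]+box[0],e[0][1]+box[1]),e[1],e[2]
E
python3 - <<'E'
from m import *
s=pickle.load(open("side0.pkl","rb"));t=pickle.load(open("top0.pkl","rb"))
bs=(285,222,335,262);bt=(264,192,300,232)
f,g=white(s,bs);es=ell((g[...,1]<60)&(g[...,2]>200),bs)
f,g=white(t,bt);et=ell((g[...,1]<50)&(g[...,2]>160),bt)
print(es,et)
p,e=tri(s,es[0],t,et[0]);print("tray",p,e)
for z in(.095,.1): print(z,onz(s,es[0],z),onz(t,et[0],z))
bolt_s=onz(s,(277.8,273.5),.104);bolt_t=onz(t,(241.5,202.9),.104);print("bolt",bolt_s,bolt_t)
print("knob",onz(s,(260.9,291.1),.118),onz(t,(222.5,198.1),.118))
# arm edges in top crop (8x)
c=lambda x,y:onz(t,(205+x/8,175+y/8),.0995)
A=[c(220,165),c(490,228)];B=[c(210,243),c(473,310)]
for a,b in(A,B):
    d=b-a;print("dir",d/np.linalg.norm(d),np.degrees(np.arctan2(d[1],d[0])))
print("width centre",(A[0]+B[0])/2,(A[1]+B[1])/2)
# base plate corners top crop
d=lambda x,y:onz(t,(205+x/8,175+y/8),.016)
print("base",d(92,65),d(372,135),d(45,280),d(325,348))
cs=lambda x,y,z:onz(s,(225+x/4.6,222+y/4.6),z)
# side crop arm top edges
a,b=cs(180,275,.0995),cs(315,125,.0995);q=b-a;print("side dir",np.degrees(np.arctan2(q[1],q[0])))
a,b=cs(237,315,.0995),cs(365,150,.0995);q=b-a;print("side dir",np.degrees(np.arctan2(q[1],q[0])))
bc=[cs(42,495,.016),cs(188,587,.016)];print(bc)
# beaker base (side/top) 
print("beaker base",onz(s,(325+378/8,140+257/8),.002),onz(t,(355+388/8,205+220/8),.003))
print("beaker rim top",onz(t,(355+393/8,205+210/8),.058),onz(s,(325+383/8,140+140/8),.058))
E
```

```text
((307.5181369781494, 240.6307144165039), (20.6187744140625, 28.025531768798828), 84.42540740966797) ((278.0659885406494, 211.38525199890137), (20.36895751953125, 21.69283103942871), 29.903629302978516)
tray [0.52274699 0.04829071 0.09512075] 0.0034038766003070334
0.095 [0.52445558 0.04856155 0.095     ] [0.52111749 0.04781446 0.095     ]
0.1 [0.52286621 0.05264988 0.1       ] [0.52089   0.0472345 0.1      ]
bolt [0.55208306 0.1589035  0.104     ] [0.54803132 0.15671751 0.104     ]
knob [0.56337337 0.21775545 0.118     ] [0.56247955 0.2112986  0.118     ]
dir [-0.24274045 -0.97009127  0.        ] -104.04834072109693
dir [-0.26060137 -0.96544649  0.        ] -105.10574855565054
width centre [0.55609359 0.18688997 0.0995    ] [0.52986115 0.08597343 0.0995    ]
base [0.61851149 0.25431165 0.016     ] [0.58822087 0.14122124 0.016     ] [0.53276174 0.27355567 0.016     ] [0.50389485 0.160653   0.016     ]
side dir -105.94511381718527
side dir -102.93202939974361
[array([0.61841963, 0.26020691, 0.016     ]), array([0.53755475, 0.28244178, 0.016     ])]
beaker base [ 0.45535419 -0.3362698   0.002     ] [ 0.45090705 -0.33948409  0.003     ]
beaker rim top [ 0.45481519 -0.33386367  0.058     ] [ 0.45656643 -0.33432825  0.058     ]
```

```bash
cat >> h.py <<'E'
from scipy.spatial.transform import Rotation as Ro
D=np.array([-.2504,-.9681,0]);Y=np.array([.9681,-.2504,0])
def rel(target,o=None):
    o=o or get_obs();R=Ro.from_quat(o["tool_rot"]).as_matrix()
    return R.T@(np.array(target)-o["eef_pos"])
def st():
    o=get_obs();R=Ro.from_quat(o["tool_rot"]).as_matrix()
    print("t",round(o["clock"],2),"pos",o["eef_pos"].round(4),"F",o["ft_force"].round(1),"w",round(o["grip_width"],4),"toolx",R[:,0].round(3),"yang",np.degrees(np.arctan2(R[1,1],R[0,1])).round(1),"j",o["joint_pos"].round(2));return o,R
E
python3 - <<'E'
from h import *
o,R=st();print(R.round(3));print(rel([.54,.114,.2]),rel([.453,-.337,.2]))
print("want yang",np.degrees(np.arctan2(Y[1],Y[0])))
E
```

```text
t 0.1 pos [ 0.1104 -0.4871  0.2305] F [-0.3 -0.3 -0.5] w 0.0857 toolx [-0.     0.002 -1.   ] yang -77.2 j [-1.35  0.24  0.    1.34  0.    1.57]
[[-0.     0.221 -0.975]
 [ 0.002 -0.975 -0.221]
 [-1.    -0.002 -0.   ]]
[ 0.0314615  -0.49121972 -0.55182778] [ 0.03064021 -0.07058773 -0.36733373]
want yang -14.501792699686689
```

Emit:
arm_command([
  {"roll": -0.1216},
  {"roll": -0.1216},
  {"roll": -0.1216},
  {"roll": -0.1216},
  {"roll": -0.1216},
  {"roll": -0.1216},
  {"roll": -0.1216},
  {"roll": -0.1216},
  {"roll": -0.1216},
  {},
])

```text
schema error: expected keys x, y, z, roll, fingers
```

```bash
python3 - <<'E'
from h import *
st();print(rel([.54,.114,.2]))
E
```

```text
t 0.1 pos [ 0.1104 -0.4871  0.2305] F [-0.3 -0.3 -0.5] w 0.0857 toolx [-0.     0.002 -1.   ] yang -77.2 j [-1.35  0.24  0.    1.34  0.    1.57]
[ 0.0314615  -0.49121972 -0.55182778]
```

Emit:
arm_command([
  {"x": 0,"y": 0,"z": 0,"roll": -0.1216,"fingers": 1},
  {"x": 0,"y": 0,"z": 0,"roll": -0.1216,"fingers": 1},
  {"x": 0,"y": 0,"z": 0,"roll": -0.1216,"fingers": 1},
  {"x": 0,"y": 0,"z": 0,"roll": -0.1216,"fingers": 1},
  {"x": 0,"y": 0,"z": 0,"roll": -0.1216,"fingers": 1},
  {"x": 0,"y": 0,"z": 0,"roll": -0.1216,"fingers": 1},
  {"x": 0,"y": 0,"z": 0,"roll": -0.1216,"fingers": 1},
  {"x": 0,"y": 0,"z": 0,"roll": -0.1216,"fingers": 1},
  {"x": 0,"y": 0,"z": 0,"roll": -0.1216,"fingers": 1},
  {"x": 0,"y": 0,"z": 0,"roll": 0,"fingers": 1},
])

```text
clock: 0.93
eef_pos: [0.1095, -0.4832, 0.2249]
tool_rot: [0.554, 0.447, -0.549, 0.437]
ft_force: [-1.0, 0.2, -0.1]
grip_width: 0.0853
```

```bash
python3 - <<'E'
from h import *
st();print(rel([.54,.114,.2]))
E
```

```text
t 0.93 pos [ 0.1095 -0.4832  0.2249] F [-1.   0.2 -0.1] w 0.0853 toolx [-0.003  0.014 -1.   ] yang -12.6 j [-1.35  0.25 -0.    1.33  0.    0.44]
[ 0.03211815  0.29033278 -0.67623532]
```

Emit:
arm_command([
  {"x": 0,"y": 0.0133,"z": -0.034,"roll": 0.033,"fingers": 1},
  {"x": 0,"y": 0.0133,"z": -0.034,"roll": 0,"fingers": 1},
  {"x": 0,"y": 0.0133,"z": -0.034,"roll": 0,"fingers": 1},
  {"x": 0,"y": 0.0133,"z": -0.034,"roll": 0,"fingers": 1},
  {"x": 0,"y": 0.0133,"z": -0.034,"roll": 0,"fingers": 1},
  {"x": 0,"y": 0.0133,"z": -0.034,"roll": 0,"fingers": 1},
  {"x": 0,"y": 0.0133,"z": -0.034,"roll": 0,"fingers": 1},
  {"x": 0,"y": 0.0133,"z": -0.034,"roll": 0,"fingers": 1},
  {"x": 0,"y": 0.0133,"z": -0.034,"roll": 0,"fingers": 1},
  {"x": 0,"y": 0.0133,"z": -0.034,"roll": 0,"fingers": 1},
  {"x": 0,"y": 0.0133,"z": -0.034,"roll": 0,"fingers": 1},
  {"x": 0,"y": 0.0133,"z": -0.034,"roll": 0,"fingers": 1},
  {"x": 0,"y": 0.0133,"z": -0.034,"roll": 0,"fingers": 1},
  {"x": 0,"y": 0.0133,"z": -0.034,"roll": 0,"fingers": 1},
  {"x": 0,"y": 0.0133,"z": -0.034,"roll": 0,"fingers": 1},
  {"x": 0,"y": 0.0133,"z": -0.034,"roll": 0,"fingers": 1},
  {"x": 0,"y": 0.0133,"z": -0.034,"roll": 0,"fingers": 1},
  {"x": 0,"y": 0.0133,"z": -0.034,"roll": 0,"fingers": 1},
  {"x": 0,"y": 0,"z": 0,"roll": 0,"fingers": 1},
])

```text
clock: 2.52
eef_pos: [0.5256, 0.0612, 0.2252]
tool_rot: [0.577, 0.417, -0.573, 0.406]
ft_force: [1.9, -1.1, 0.3]
grip_width: 0.0855
```

```bash
python3 - <<'E'
from h import *
st();print(rel([.54,.114,.16]))
c,f=snap("side");save(f,"pics/s1.png");c,f=snap("top");save(f,"pics/t1.png")
E
```

```text
t 2.52 pos [0.5256 0.0612 0.2252] F [ 1.9 -1.1  0.3] w 0.0855 toolx [-0.005  0.017 -1.   ] yang -18.8 j [0.11 0.3  0.07 1.34 0.02 2.01]
[ 0.06600011 -0.00274042 -0.0536333 ]
```

View pics/s1.png

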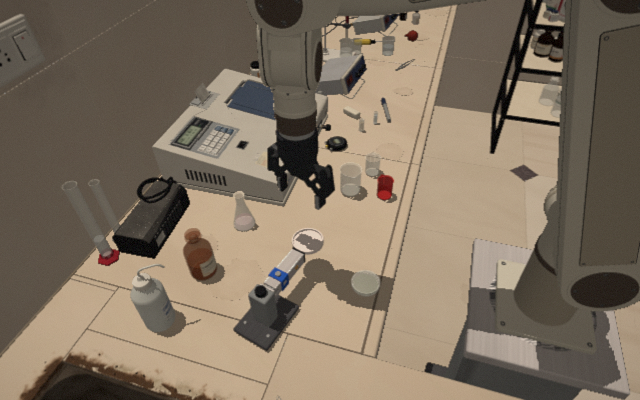

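View pics/t1.png

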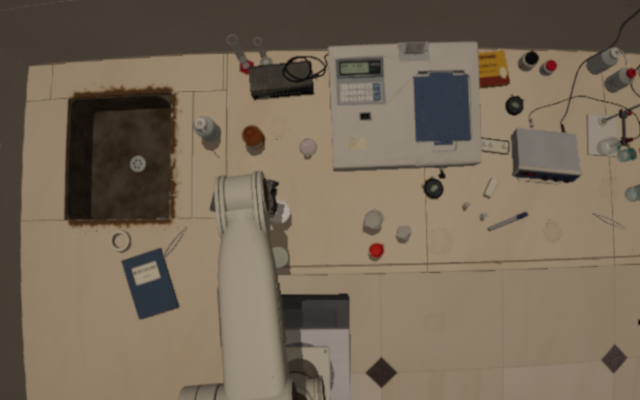

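Emit:
arm_command([
  {"x": 0,"y": 0,"z": -0.02,"roll": -0.075,"fingers": 1},
  {"x": 0,"y": 0,"z": -0.02,"roll": 0,"fingers": 1},
  {"x": 0.015,"y": 0,"z": -0.015,"roll": 0,"fingers": 1},
  {"x": 0.02,"y": 0,"z": 0,"roll": 0,"fingers": 1},
  {"x": 0.02,"y": 0,"z": 0,"roll": 0,"fingers": 1},
  {"x": 0,"y": 0,"z": 0,"roll": 0,"fingers": 1},
])

```text
clock: 3.12
eef_pos: [0.5338, 0.1058, 0.1704]
tool_rot: [-0.563, -0.433, 0.563, -0.422]
ft_force: [0.0, -0.7, -1.4]
grip_width: 0.0856
```

```bash
python3 - <<'E'
from h import *
o,R=st();print(rel([.5397,.114,.13]))
import pickle
c,f=snap("side");pickle.dump(c,open("side2.pkl","wb"))
p=o["eef_pos"]
f=f.copy()
print([proj(c,q).round(1) for q in (p,p+R[:,1]*.0425,p-R[:,1]*.0425)])
save(cv2.resize(f[180:330,220:370],None,fx=4,fy=4,interpolation=cv2.INTER_CUBIC),"pics/s2.png")
E
```

```text
t 3.12 pos [0.5338 0.1058 0.1704] F [ 0.  -0.7 -1.4] w 0.0856 toolx [-0.01   0.012 -1.   ] yang -15.5 j [0.19 0.37 0.02 1.23 0.01 2.03]
[ 0.04048293  0.00401794 -0.00909548]
[array([292.8, 235.6]), array([276.2, 227.7]), array([310. , 243.8])]
```

View pics/s2.png

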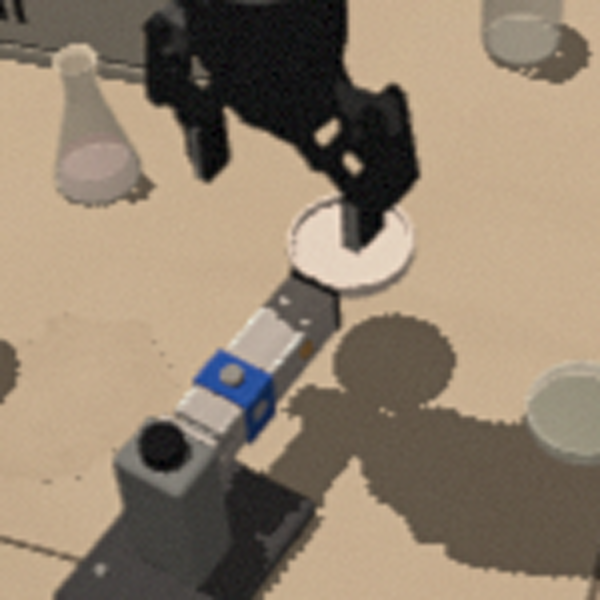

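```bash
python3 - <<'E'
from h import *
import pickle
s=pickle.load(open("side0.pkl","rb"))
f=s["frame"];hs=cv2.cvtColor(f,cv2.COLOR_RGB2HSV)[255:275,285:310]
ys,xs=np.where((hs[...,1]>120)&(hs[...,0]<30)&(hs[...,0]>8)&(hs[...,2]>90));print(len(xs),xs.mean()+285,ys.mean()+255)
b=onz(s,(xs.mean()+285,ys.mean()+255),.085);print(b)
tr=np.array([.5227,.0483,.095])
print("button along from tray",(tr-b)@D, "lateral",(b-tr)@Y)
for uv in [(225+284/4.6,222+212/4.6),(225+300/4.6,222+240/4.6)]: pass
# cuff centre: right side hole pale square in crop at (278,275)
print(((tr-onz(s,(225+278/4.6,222+275/4.6),.085))@D),((tr-onz(s,(277.8,273.5),.104))@D))
E
```

```text
3 296.3333333333333 266.0
[0.52772154 0.11595334 0.085     ]
button along from tray 0.06675259059385392 lateral -0.01207904403007571
0.1128023601491981 0.1144327643280858
```

Emit:
arm_command([
  {"x": 0.02,"y": 0.004,"z": -0.009,"roll": -0.017,"fingers": 1},
  {"x": 0.02,"y": 0,"z": 0,"roll": 0,"fingers": 1},
  {"x": 0.02,"y": 0,"z": 0,"roll": 0,"fingers": 1},
  {"x": 0.015,"y": 0,"z": 0,"roll": 0,"fingers": 1},
  {"x": 0,"y": 0,"z": 0,"roll": 0,"fingers": 0.8},
  {"x": 0,"y": 0,"z": 0,"roll": 0,"fingers": 0.7},
])

```text
clock: 3.67
eef_pos: [0.5436, 0.1083, 0.1054]
tool_rot: [0.566, 0.431, -0.558, 0.426]
ft_force: [0.3, -0.4, 0.3]
grip_width: 0.0639
```

```bash
python3 - <<'E'
from h import *
o,R=st();print(rel([.5397,.114,.066]))
E
```

```text
t 3.67 pos [0.5436 0.1083 0.1054] F [ 0.3 -0.4  0.3] w 0.0639 toolx [ 0.004  0.013 -1.   ] yang -15.4 j [ 0.19  0.43 -0.07  1.07  0.01  2.03]
[ 0.03943147 -0.00528125 -0.00390042]
```

Emit:
arm_command([
  {"x": 0,"y": -0.005,"z": -0.004,"roll": -0.015,"fingers": 0.7},
  {"x": 0,"y": 0,"z": 0,"roll": 0,"fingers": 0.7},
  {"x": 0,"y": 0,"z": 0,"roll": 0,"fingers": 0.7},
])

```text
clock: 3.92
eef_pos: [0.5415, 0.1129, 0.1101]
tool_rot: [0.565, 0.434, -0.554, 0.43]
ft_force: [0.8, 0.4, -0.1]
grip_width: 0.0599
```

```bash
python3 - <<'E'
from h import *
o,R=st();print(rel([.5397,.114,.066]))
c,f=snap("side");p=o["eef_pos"]
print([proj(c,q).round(1) for q in (p,p+R[:,1]*.031-R[:,0]*.006,p-R[:,1]*.031-R[:,0]*.006)])
save(cv2.resize(f[220:310,250:350],None,fx=6,fy=6,interpolation=cv2.INTER_CUBIC),"pics/s3.png")
E
```

```text
t 3.92 pos [0.5415 0.1129 0.1101] F [ 0.8  0.4 -0.1] w 0.0599 toolx [ 0.01   0.014 -1.   ] yang -14.6 j [ 0.2   0.42 -0.07  1.07  0.01  2.03]
[ 4.40852167e-02 -2.28781515e-03  5.66282999e-05]
[array([290.1, 256.1]), array([278.1, 248.5]), array([302. , 260.3])]
```

View pics/s3.png

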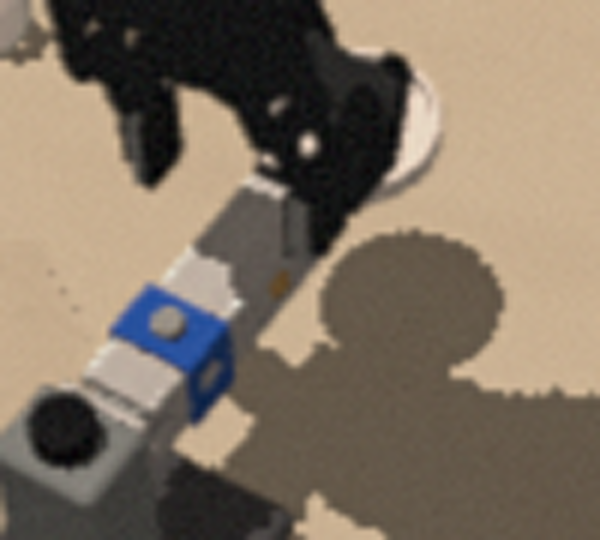

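Emit:
arm_command([
  {"x": 0.015,"y": -0.002,"z": 0,"roll": 0,"fingers": 0.7},
  {"x": 0.015,"y": 0,"z": 0,"roll": 0,"fingers": 0.7},
  {"x": 0.012,"y": 0,"z": 0,"roll": 0,"fingers": 0.7},
  {"x": 0,"y": 0,"z": 0,"roll": 0,"fingers": 0.7},
  {"x": 0,"y": 0,"z": 0,"roll": 0,"fingers": 0.7},
])

```text
clock: 4.38
eef_pos: [0.5442, 0.1154, 0.0728]
tool_rot: [0.569, 0.432, -0.55, 0.432]
ft_force: [0.3, 0.3, 1.0]
grip_width: 0.0596
```

```bash
python3 - <<'E'
from h import *
o,R=st();print(rel([.5397,.114,.066]))
c,f=snap("side");p=o["eef_pos"]
save(cv2.resize(f[220:310,250:350],None,fx=6,fy=6,interpolation=cv2.INTER_CUBIC),"pics/s4.png")
E
```

```text
t 4.38 pos [0.5442 0.1154 0.0728] F [0.3 0.3 1. ] w 0.0596 toolx [ 0.021  0.016 -1.   ] yang -14.6 j [ 0.2   0.45 -0.13  0.97  0.01  2.03]
[ 0.00672161 -0.00415351  0.00264043]
```

View pics/s4.png

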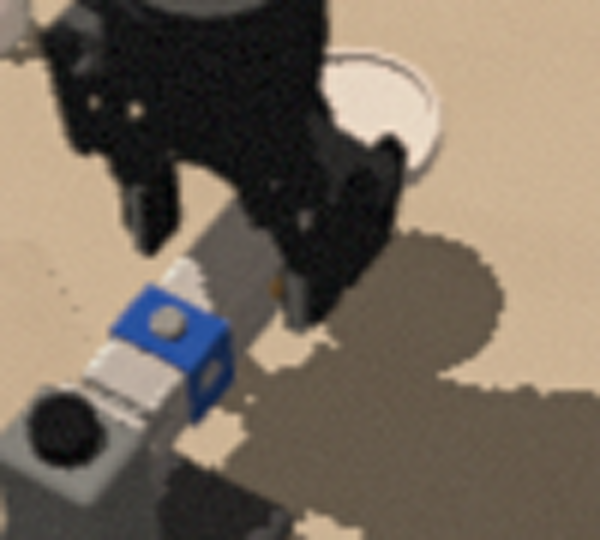

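Emit:
arm_command([
  {"x": 0.007,"y": -0.005,"z": 0.003,"roll": 0,"fingers": 0.7},
  {"x": 0,"y": 0,"z": 0,"roll": 0,"fingers": 0.6},
  {"x": 0,"y": 0,"z": 0,"roll": 0,"fingers": 0.5},
  {"x": 0,"y": 0,"z": 0,"roll": 0,"fingers": 0.5},
])

```text
clock: 4.77
eef_pos: [0.5396, 0.114, 0.0677]
tool_rot: [0.57, 0.432, -0.549, 0.433]
ft_force: [0.7, -1.1, 0.5]
grip_width: 0.0433
```

```bash
python3 - <<'E'
from h import *
o,R=st();print(rel([.5397,.114,.066]))
E
```

```text
t 4.77 pos [0.5396 0.114  0.0677] F [ 0.7 -1.1  0.5] w 0.0433 toolx [ 0.025  0.017 -1.   ] yang -14.6 j [ 0.2   0.44 -0.15  0.95  0.01  2.03]
[1.72190356e-03 5.94397128e-05 4.04010029e-05]
```

Emit:
arm_command([
  {"x": 0.002,"y": 0,"z": 0,"roll": 0,"fingers": 0.44},
  {"x": 0,"y": 0,"z": 0,"roll": 0,"fingers": 0.42},
  {"x": 0,"y": 0,"z": 0,"roll": 0,"fingers": 0.42},
])

```text
clock: 5.02
eef_pos: [0.5394, 0.1143, 0.0662]
tool_rot: [0.57, 0.432, -0.548, 0.433]
ft_force: [-0.6, 0.9, 1.2]
grip_width: 0.0358
```

```bash
python3 - <<'E'
from h import *
o,R=st();print(rel([.5397,.114,.066]));print((R.T@o["ft_force"]).round(2))
E
```

```text
t 5.02 pos [0.5394 0.1143 0.0662] F [-0.6  0.9  1.2] w 0.0358 toolx [ 0.025  0.018 -1.   ] yang -14.6 j [ 0.2   0.45 -0.16  0.94  0.01  2.03]
[0.00018607 0.00033007 0.0002301 ]
[-1.25 -0.79 -0.77]
```

Emit:
arm_command([
  {"x": 0,"y": 0,"z": 0,"roll": 0,"fingers": 0.38},
  {"x": 0,"y": 0,"z": 0,"roll": 0,"fingers": 0.38},
])

```text
clock: 5.18
eef_pos: [0.5398, 0.1142, 0.0664]
tool_rot: [0.57, 0.432, -0.548, 0.433]
ft_force: [-0.2, -0.4, -0.4]
grip_width: 0.0325
```

```bash
python3 - <<'E'
from h import *
o,R=st();print(rel([.5397,.114,.066]));print((R.T@o["ft_force"]).round(2))
E
```

```text
t 5.18 pos [0.5398 0.1142 0.0664] F [-0.2 -0.4 -0.4] w 0.0325 toolx [ 0.026  0.018 -1.   ] yang -14.6 j [ 0.2   0.45 -0.16  0.94  0.01  2.03]
[ 4.19652790e-04 -4.78387066e-05  2.30997372e-04]
[ 0.4  -0.09  0.41]
```

Well centred. Close fully on the sleeve.

Emit:
arm_command([
  {"x": 0,"y": 0,"z": 0,"roll": 0,"fingers": 0.33},
  {"x": 0,"y": 0,"z": 0,"roll": 0,"fingers": 0.25},
  {"x": 0,"y": 0,"z": 0,"roll": 0,"fingers": 0.2},
])

```text
clock: 5.43
eef_pos: [0.5395, 0.1143, 0.0667]
tool_rot: [0.57, 0.432, -0.548, 0.433]
ft_force: [1.2, -1.1, 1.2]
grip_width: 0.0292
```

```bash
python3 - <<'E'
from h import *
o,R=st();print(rel([.5397,.114,.066]));print((R.T@o["ft_force"]).round(2),(R.T@o["ft_torque"]).round(2))
E
```

```text
t 5.43 pos [0.5395 0.1143 0.0667] F [ 1.2 -1.1  1.2] w 0.0292 toolx [ 0.025  0.019 -1.   ] yang -14.6 j [ 0.2   0.45 -0.15  0.94  0.01  2.03]
[0.00072576 0.00022858 0.00029543]
[-1.23  1.48  0.69] [-0.16 -0.12 -0.96]
```

Emit:
arm_command([
  {"x": 0,"y": 0,"z": 0.001,"roll": 0,"fingers": 0.1},
  {"x": 0,"y": 0,"z": 0.001,"roll": 0,"fingers": 0.1},
])

```text
clock: 5.6
eef_pos: [0.5395, 0.1142, 0.0667]
tool_rot: [0.571, 0.434, -0.547, 0.432]
ft_force: [2.5, 4.7, -0.5]
grip_width: 0.0294
```

```bash
cat >> h.py <<'E'
P0=np.array([.5395,.1143,.0667])
def pr():
    o,R=st();d=o["eef_pos"]-P0
    print("along",(d@D*1000).round(2),"lat",(d@Y*1000).round(2),"dz",(d[2]*1000).round(2),"toolF",(R.T@o["ft_force"]).round(1),"Falong",round(o["ft_force"]@D,2))
E
python3 -c "
from h import *
pr()"
```

```text
t 5.6 pos [0.5395 0.1142 0.0667] F [ 2.5  4.7 -0.5] w 0.0294 toolx [ 0.025  0.023 -0.999] yang -14.5 j [ 0.2   0.44 -0.16  0.94  0.02  2.02]
along 0.06 lat 0.04 dz 0.03 toolF [ 0.6  1.3 -5.2] Falong -5.22
```

Emit:
arm_command([
  {"x": 0,"y": 0,"z": 0.0022,"roll": 0,"fingers": 0.1},
  {"x": 0,"y": 0,"z": 0.0022,"roll": 0,"fingers": 0.1},
])

```text
clock: 5.77
eef_pos: [0.5391, 0.1126, 0.0667]
tool_rot: [0.572, 0.436, -0.545, 0.431]
ft_force: [2.7, 6.2, 0.3]
grip_width: 0.0293
```

```bash
python3 -c "
from h import *
pr()"
```

```text
t 5.77 pos [0.5391 0.1126 0.0667] F [2.7 6.2 0.3] w 0.0293 toolx [ 0.026  0.028 -0.999] yang -14.4 j [ 0.19  0.44 -0.16  0.94  0.02  2.02]
along 1.72 lat 0.02 dz 0.04 toolF [-0.1  1.1 -6.7] Falong -6.65
```

Emit:
arm_command([
  {"x": 0,"y": 0,"z": 0.0025,"roll": 0,"fingers": 0.1},
  {"x": 0,"y": 0,"z": 0.0025,"roll": 0,"fingers": 0.1},
])

```text
clock: 5.93
eef_pos: [0.5391, 0.1123, 0.0668]
tool_rot: [0.574, 0.439, -0.542, 0.43]
ft_force: [2.6, 8.9, -2.0]
grip_width: 0.0292
```

```bash
python3 -c "
from h import *
pr()"
```

```text
t 5.93 pos [0.5391 0.1123 0.0668] F [ 2.6  8.9 -2. ] w 0.0292 toolx [ 0.028  0.038 -0.999] yang -14.2 j [ 0.19  0.44 -0.16  0.93  0.03  2.01]
along 2.01 lat 0.05 dz 0.07 toolF [ 2.4  0.3 -9.2] Falong -9.28
```

Emit:
arm_command([
  {"x": 0,"y": 0,"z": 0.0032,"roll": 0,"fingers": 0.1},
  {"x": 0,"y": 0,"z": 0.0032,"roll": 0,"fingers": 0.1},
])

```text
clock: 6.1
eef_pos: [0.539, 0.1123, 0.0668]
tool_rot: [0.576, 0.442, -0.537, 0.428]
ft_force: [4.2, 11.9, -2.5]
grip_width: 0.0294
```

```bash
python3 -c "
from h import *
pr()"
```

```text
t 6.1 pos [0.539  0.1123 0.0668] F [ 4.2 11.9 -2.5] w 0.0294 toolx [ 0.031  0.05  -0.998] yang -14.0 j [ 0.18  0.44 -0.17  0.92  0.04  2.  ]
along 2.02 lat 0.02 dz 0.07 toolF [  3.2   1.2 -12.4] Falong -12.6
```

Emit:
arm_command([
  {"x": 0,"y": 0,"z": 0.0038,"roll": 0,"fingers": 0.0},
  {"x": 0,"y": 0,"z": 0.0038,"roll": 0,"fingers": 0.0},
])

```text
clock: 6.27
eef_pos: [0.539, 0.1124, 0.0668]
tool_rot: [0.579, 0.447, -0.532, 0.426]
ft_force: [4.4, 13.3, -2.4]
grip_width: 0.0292
```

```bash
python3 -c "
from h import *
pr()"
```

```text
t 6.27 pos [0.539  0.1124 0.0668] F [ 4.4 13.3 -2.4] w 0.0292 toolx [ 0.034  0.065 -0.997] yang -13.8 j [ 0.17  0.43 -0.18  0.92  0.06  1.99]
along 1.92 lat 0.02 dz 0.1 toolF [  3.4   1.1 -13.8] Falong -13.98
```

```bash
python3 - <<'E'
from h import *
pr()
c,f=snap("side")
save(cv2.resize(f[220:320,240:350],None,fx=6,fy=6,interpolation=cv2.INTER_CUBIC),"pics/s5.png")
for e in (0,.011,-.011): 
  p=np.array([.5397,.1140,.085])+D*e-Y*.0165; print(e,(proj(c,p)-[240,220])*6)
c,f=snap("top")
save(cv2.resize(f[170:230,200:300],None,fx=7,fy=7,interpolation=cv2.INTER_CUBIC),"pics/t5.png")
E
```

```text
t 6.27 pos [0.539  0.1124 0.0668] F [ 4.4 13.3 -2.4] w 0.0292 toolx [ 0.034  0.065 -0.997] yang -13.8 j [ 0.17  0.43 -0.18  0.92  0.06  1.99]
along 1.92 lat 0.02 dz 0.1 toolF [  3.4   1.1 -13.8] Falong -13.98
0 [346.42950795 283.15740015]
0.011 [363.43748096 262.2909895 ]
-0.011 [329.17767678 304.32322817]
```

View pics/s5.png

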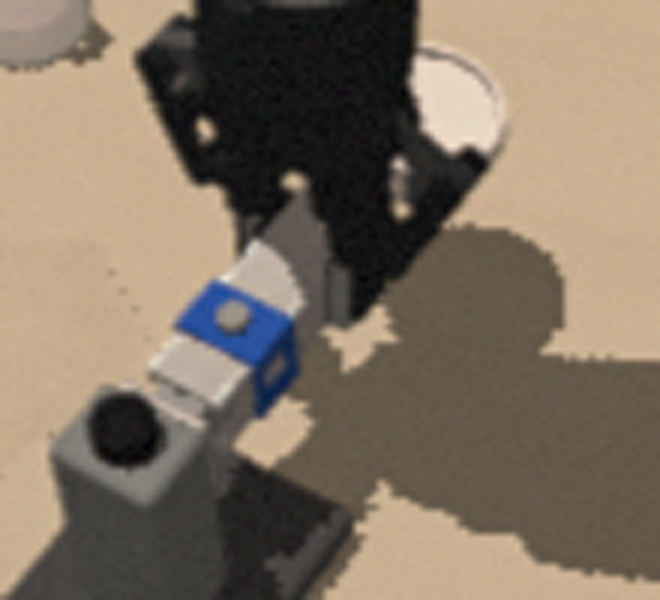

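View pics/t5.png

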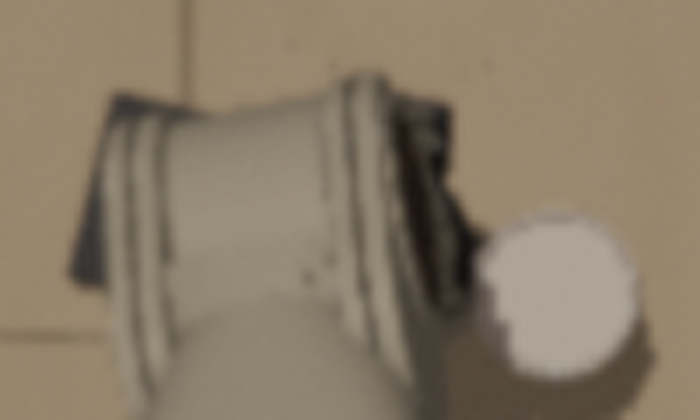

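Emit:
arm_command([
  {"x": 0,"y": 0,"z": 0.0043,"roll": 0,"fingers": 0.0},
  {"x": 0,"y": 0,"z": 0.0045,"roll": 0,"fingers": 0.0},
])

```text
clock: 6.53
eef_pos: [0.539, 0.1125, 0.0669]
tool_rot: [0.583, 0.451, -0.527, 0.423]
ft_force: [4.4, 15.8, -2.6]
grip_width: 0.0296
```

```bash
python3 -c "
from h import *
pr()"
```

```text
t 6.53 pos [0.539  0.1125 0.0669] F [ 4.4 15.8 -2.6] w 0.0296 toolx [ 0.037  0.081 -0.996] yang -13.6 j [ 0.16  0.43 -0.18  0.91  0.07  1.97]
along 1.91 lat -0.03 dz 0.18 toolF [  4.1   0.6 -16.1] Falong -16.41
```

Emit:
arm_command([
  {"x": 0,"y": 0,"z": 0.005,"roll": 0.015,"fingers": 0.0},
])

```text
clock: 6.62
eef_pos: [0.5389, 0.1121, 0.0669]
tool_rot: [0.588, 0.45, -0.527, 0.417]
ft_force: [4.5, 15.5, -2.6]
grip_width: 0.0294
```

```bash
python3 -c "
from h import *
pr();print(get_obs()['ft_torque'])"
```

```text
t 6.62 pos [0.5389 0.1121 0.0669] F [ 4.5 15.5 -2.6] w 0.0294 toolx [ 0.039  0.09  -0.995] yang -14.3 j [ 0.16  0.43 -0.19  0.9   0.08  1.98]
along 2.25 lat 0.0 dz 0.18 toolF [  4.2   0.5 -15.8] Falong -16.1
[2.14311401 0.45575626 0.43764577]
```

Emit:
arm_command([
  {"x": 0,"y": 0,"z": 0.005,"roll": 0.003,"fingers": 0.0},
])

```text
clock: 6.7
eef_pos: [0.5389, 0.1121, 0.0669]
tool_rot: [0.59, 0.453, -0.524, 0.415]
ft_force: [4.3, 17.2, -3.2]
grip_width: 0.0293
```

```bash
python3 -c "
from h import *
pr()"
```

```text
t 6.7 pos [0.5389 0.1121 0.0669] F [ 4.3 17.2 -3.2] w 0.0293 toolx [ 0.041  0.099 -0.994] yang -14.2 j [ 0.15  0.42 -0.19  0.9   0.09  1.98]
along 2.31 lat -0.03 dz 0.21 toolF [  5.1  -0.1 -17.3] Falong -17.72
```

```bash
python3 - <<'E'
from h import *
import pickle
c=pickle.load(open("side0.pkl","rb"))
T=np.array([.5442,.1154,.0728])
for e in (-.011,0,.011):
  for l in (-.030,-.042):
    print(e,l,((proj(c,T+Y*l+D*e+[0,0,.005])-[250,220])*6).round(0))
print("left");
for e in (-.011,0,.011):
  for l in (.030,.042):
    print(e,l,((proj(c,T+Y*l+D*e+[0,0,.005])-[250,220])*6).round(0))
E
```

```text
-0.011 -0.03 [288. 333.]
-0.011 -0.042 [316. 347.]
0 -0.03 [306. 311.]
0 -0.042 [333. 325.]
0.011 -0.03 [322. 290.]
0.011 -0.042 [350. 304.]
left
-0.011 0.03 [152. 264.]
-0.011 0.042 [126. 250.]
0 0.03 [170. 243.]
0 0.042 [144. 230.]
0.011 0.03 [187. 223.]
0.011 0.042 [161. 210.]
```

```bash
cat >> h.py <<'E'
def blue(f):
    h=cv2.cvtColor(f,cv2.COLOR_RGB2HSV)[240:310,240:320];m=((h[...,0]>100)&(h[...,0]<130)&(h[...,1]>150)&(h[...,2]>60))
    ys,xs=np.where(m);return len(xs),xs.mean()+240,ys.mean()+240
def tmpl(f0,f1,box):
    x0,y0,x1,y1=box;t=cv2.cvtColor(f0[y0:y1,x0:x1],cv2.COLOR_RGB2GRAY)
    g=cv2.cvtColor(f1[y0-12:y1+12,x0-12:x1+12],cv2.COLOR_RGB2GRAY)
    k=8;t=cv2.resize(t,None,fx=k,fy=k,interpolation=cv2.INTER_CUBIC);g=cv2.resize(g,None,fx=k,fy=k,interpolation=cv2.INTER_CUBIC)
    r=cv2.matchTemplate(g,t,cv2.TM_CCOEFF_NORMED);_,v,_,l=cv2.minMaxLoc(r);return (l[0]/k-12,l[1]/k-12,round(v,3))
E
python3 - <<'E'
from h import *
import pickle
s0=pickle.load(open("side0.pkl","rb"));s2=pickle.load(open("side2.pkl","rb"))
c,f=snap("side");save(f,"pics/s6.png")
for n,g in(("0",s0["frame"]),("2",s2["frame"]),("now",f)): print(n,blue(g),tmpl(s0["frame"],g,(266,264,290,291)))
p=np.array([.5503,.1577,.104]);print((proj(c,p+D*.01)-proj(c,p)).round(2),"px per 10mm")
E
```

```text
0 (135, np.float64(279.7481481481482), np.float64(276.5111111111111)) (0.0, 0.0, 0.999)
2 (134, np.float64(279.9925373134328), np.float64(276.6119402985075)) (0.0, 0.0, 0.999)
now (132, np.float64(280.8030303030303), np.float64(275.5530303030303)) (1.0, -1.125, 0.95)
[ 2.8  -3.32] px per 10mm
```

Emit:
arm_command([
  {"x": 0,"y": 0,"z": 0.0048,"roll": 0.003,"fingers": 0.0},
  {"x": 0,"y": 0,"z": 0.0048,"roll": 0.0,"fingers": 0.0},
])

```text
clock: 6.92
eef_pos: [0.5379, 0.1082, 0.0669]
tool_rot: [0.592, 0.455, -0.521, 0.414]
ft_force: [1.4, 4.3, 5.4]
grip_width: 0.029
```

```bash
cat >> h.py <<'E'
def cuff():
    import pickle
    s0=pickle.load(open("side0.pkl","rb"));c,f=snap("side");b0=np.array(blue(s0["frame"]));b=np.array(blue(f))
    u=np.array([.28,-.332]);print("cuff shift mm",((b-b0)[1:]@u/(u@u)).round(2),b[0],tmpl(s0["frame"],f,(266,264,290,291)));return f
E
python3 -c "
from h import *
pr();cuff()"
```

```text
t 6.92 pos [0.5379 0.1082 0.0669] F [1.4 4.3 5.4] w 0.029 toolx [ 0.044  0.108 -0.993] yang -14.1 j [ 0.14  0.42 -0.2   0.89  0.1   1.96]
along 6.31 lat -0.0 dz 0.18 toolF [-4.8  0.4 -5.1] Falong -4.48
cuff shift mm 7.59 122.0 (2.25, -2.625, 0.95)
```

Emit:
arm_command([
  {"x": -0.0005,"y": 0,"z": 0.004,"roll": 0,"fingers": 0.0},
  {"x": -0.0005,"y": 0,"z": 0.004,"roll": 0,"fingers": 0.0},
  {"x": -0.0005,"y": 0,"z": 0.004,"roll": 0,"fingers": 0.0},
  {"x": -0.0005,"y": 0,"z": 0.004,"roll": 0,"fingers": 0.0},
  {"x": -0.0005,"y": 0,"z": 0.004,"roll": 0,"fingers": 0.0},
])

```text
clock: 7.38
eef_pos: [0.534, 0.0928, 0.0669]
tool_rot: [0.594, 0.457, -0.518, 0.413]
ft_force: [1.9, 5.2, 0.8]
grip_width: 0.0292
```

```bash
cat >> h.py <<'E'
def ext():
    o=get_obs();R=Ro.from_quat(o["tool_rot"]).as_matrix()
    print("grasp ext mm",((o["eef_pos"]-.019*R[:,0]-P0)@D*1000-.019*24.7).round(2))
E
python3 -c "
from h import *
pr();ext();cuff()"
```

```text
t 7.38 pos [0.534  0.0928 0.0669] F [1.9 5.2 0.8] w 0.0292 toolx [ 0.046  0.115 -0.992] yang -14.0 j [ 0.11  0.41 -0.22  0.88  0.11  1.93]
along 22.19 lat 0.03 dz 0.25 toolF [-0.1  0.6 -5.5] Falong -5.49
grasp ext mm 24.05
cuff shift mm 23.51 125.0 (6.625, -8.0, 0.945)
```

Emit:
arm_command([
  {"x": -0.0005,"y": 0,"z": 0.004,"roll": 0,"fingers": 0.0},
  {"x": -0.0005,"y": 0,"z": 0.004,"roll": 0,"fingers": 0.0},
  {"x": -0.0005,"y": 0,"z": 0.003,"roll": 0,"fingers": 0.0},
])

```text
clock: 7.68
eef_pos: [0.5315, 0.0831, 0.0669]
tool_rot: [0.594, 0.457, -0.518, 0.412]
ft_force: [3.5, 5.5, -1.2]
grip_width: 0.0291
```

```bash
python3 -c "
from h import *
pr();ext();cuff()"
```

```text
t 7.68 pos [0.5315 0.0831 0.0669] F [ 3.5  5.5 -1.2] w 0.0291 toolx [ 0.046  0.117 -0.992] yang -14.1 j [ 0.09  0.4  -0.23  0.88  0.11  1.91]
along 32.2 lat 0.04 dz 0.24 toolF [ 2.  2. -6.] Falong -6.23
grasp ext mm 34.1
cuff shift mm 33.96 121.0 (9.375, -11.25, 0.93)
```

Emit:
arm_command([
  {"x": -0.0003,"y": 0,"z": 0.0026,"roll": 0,"fingers": 0.0},
  {"x": -0.0003,"y": 0,"z": 0.0026,"roll": 0,"fingers": 0.0},
  {"x": -0.0003,"y": 0,"z": 0.0026,"roll": 0,"fingers": 0.0},
  {"x": -0.0003,"y": 0,"z": 0.0026,"roll": 0,"fingers": 0.0},
])

```text
clock: 8.07
eef_pos: [0.529, 0.0734, 0.0669]
tool_rot: [0.594, 0.457, -0.518, 0.412]
ft_force: [1.2, 1.5, 2.4]
grip_width: 0.0295
```

```bash
python3 -c "
from h import *
pr();ext();cuff()"
```

```text
t 8.07 pos [0.529  0.0734 0.0669] F [1.2 1.5 2.4] w 0.0295 toolx [ 0.046  0.116 -0.992] yang -14.1 j [ 0.07  0.4  -0.24  0.88  0.11  1.89]
along 42.24 lat 0.07 dz 0.21 toolF [-2.1  0.8 -2. ] Falong -1.74
grasp ext mm 44.12
cuff shift mm 43.16 123.0 (10.625, -12.0, 0.658)
```

Emit:
arm_command([
  {"x": -0.0001,"y": 0,"z": 0.001,"roll": 0,"fingers": 0.0},
  {"x": -0.0001,"y": 0,"z": 0.001,"roll": 0,"fingers": 0.0},
])

```text
clock: 8.28
eef_pos: [0.5284, 0.071, 0.0669]
tool_rot: [0.594, 0.457, -0.518, 0.412]
ft_force: [2.8, 6.9, -0.8]
grip_width: 0.0289
```

```bash
python3 -c "
from h import *
pr();ext();f=cuff()
save(cv2.resize(f[220:320,240:350],None,fx=6,fy=6,interpolation=cv2.INTER_CUBIC),'pics/s7.png')"
```

```text
t 8.28 pos [0.5284 0.071  0.0669] F [ 2.8  6.9 -0.8] w 0.0289 toolx [ 0.046  0.116 -0.992] yang -14.1 j [ 0.07  0.4  -0.24  0.88  0.11  1.89]
along 44.66 lat 0.11 dz 0.24 toolF [ 1.7  1.  -7.3] Falong -7.42
grasp ext mm 46.55
cuff shift mm 45.16 119.0 (-2.625, -2.5, 0.583)
```

View pics/s7.png

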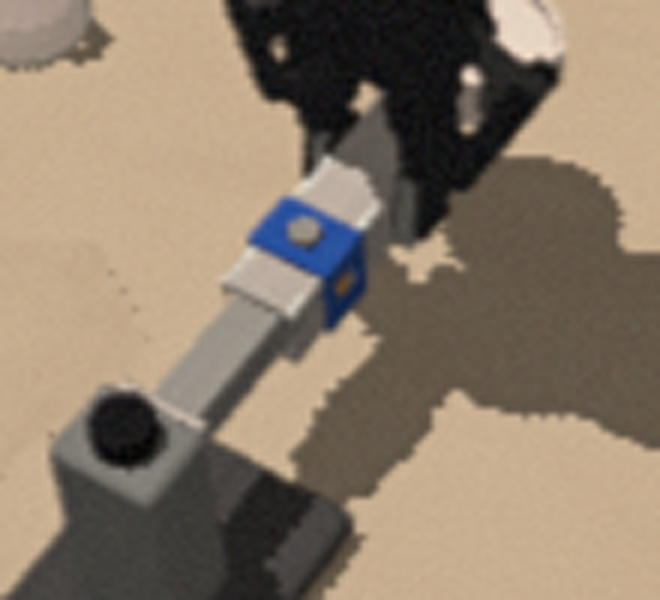

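Emit:
arm_command([
  {"x": 0,"y": 0,"z": 0.0012,"roll": 0,"fingers": 0.0},
  {"x": 0,"y": 0,"z": 0.0012,"roll": 0,"fingers": 0.0},
])

```text
clock: 8.5
eef_pos: [0.5284, 0.0711, 0.067]
tool_rot: [0.596, 0.458, -0.516, 0.411]
ft_force: [2.8, 6.6, 2.0]
grip_width: 0.0293
```

```bash
python3 -c "
from h import *
pr();ext()"
```

```text
t 8.5 pos [0.5284 0.0711 0.067 ] F [2.8 6.6 2. ] w 0.0293 toolx [ 0.047  0.121 -0.991] yang -14.0 j [ 0.07  0.4  -0.24  0.88  0.12  1.88]
along 44.65 lat 0.1 dz 0.26 toolF [-1.   1.1 -7.3] Falong -7.13
grasp ext mm 46.63
```

Emit:
arm_command([
  {"x": 0,"y": 0,"z": -0.0005,"roll": 0,"fingers": 0.1},
  {"x": 0,"y": 0,"z": -0.0003,"roll": 0,"fingers": 0.5},
  {"x": 0,"y": 0,"z": 0,"roll": 0,"fingers": 0.7},
  {"x": 0,"y": 0,"z": 0,"roll": 0,"fingers": 0.8},
])

```text
clock: 8.83
eef_pos: [0.5286, 0.0703, 0.0665]
tool_rot: [0.595, 0.457, -0.517, 0.412]
ft_force: [-0.2, 0.1, -0.2]
grip_width: 0.0646
```

```bash
python3 -c "
from h import *
pr();cuff()"
```

```text
t 8.83 pos [0.5286 0.0703 0.0665] F [-0.2  0.1 -0.2] w 0.0646 toolx [ 0.048  0.118 -0.992] yang -14.1 j [ 0.07  0.4  -0.24  0.88  0.11  1.89]
along 45.32 lat 0.49 dz -0.21 toolF [ 0.2 -0.2 -0. ] Falong -0.03
cuff shift mm 45.13 121.0 (-2.625, -2.375, 0.583)
```

Released, free. Lift.

Emit:
arm_command([
  {"x": -0.02,"y": 0,"z": -0.0024,"roll": 0,"fingers": 0.8},
  {"x": -0.025,"y": 0,"z": -0.003,"roll": 0,"fingers": 1},
  {"x": -0.03,"y": 0,"z": -0.003,"roll": 0,"fingers": 1},
  {"x": -0.03,"y": 0,"z": -0.003,"roll": 0,"fingers": 1},
  {"x": -0.03,"y": 0,"z": 0.01,"roll": 0,"fingers": 1},
  {"x": 0,"y": 0,"z": 0.02,"roll": 0.03,"fingers": 1},
])

```text
clock: 9.38
eef_pos: [0.5164, 0.0364, 0.2011]
tool_rot: [0.599, 0.451, -0.525, 0.403]
ft_force: [0.5, -1.2, 0.8]
grip_width: 0.0854
```

```bash
python3 - <<'E'
from h import *
o,R=st();print(R.round(3))
import pickle
for n in("side","top"):
    c,f=snap(n);save(f,f"pics/{n}8.png");pickle.dump(c,open(n+"8.pkl","wb"))
print(rel([.453,-.337,.15]))
E
```

```text
t 9.38 pos [0.5164 0.0364 0.2011] F [ 0.5 -1.2  0.8] w 0.0854 toolx [ 0.042  0.117 -0.992] yang -15.6 j [ 0.    0.26 -0.06  1.21  0.12  1.85]
[[ 0.042  0.963 -0.266]
 [ 0.117 -0.269 -0.956]
 [-0.992  0.01  -0.124]]
[0.00115326 0.04361069 0.37617544]
```

View pics/side8.png

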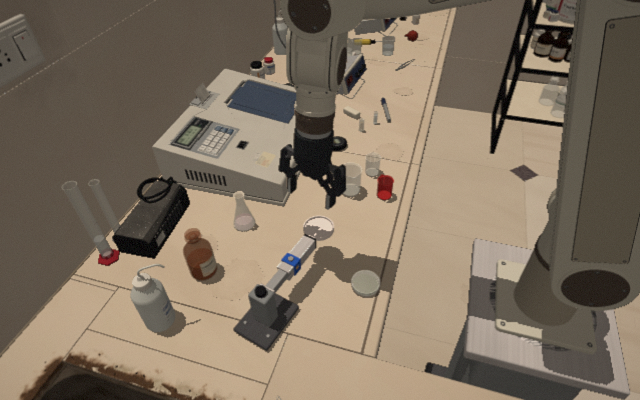

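```bash
python3 - <<'E'
from h import *
import pickle
s=pickle.load(open("side0.pkl","rb"));t=pickle.load(open("top0.pkl","rb"))
S=lambda x,y:(325+x/8,140+y/8);T=lambda x,y:(355+x/8,205+y/8)
for n,a,b in(("small base",S(378,257),T(386,222)),("small rim",S(383,140),T(392,210)),("big base",S(205,400),T(140,130)),("big rim",S(208,240),T(150,115)),("red base",S(475,440),T(168,370)),("red rim",S(485,305),T(172,360))):
    p,e=tri(s,a,t,b);print(n,p.round(4),round(e,4))
print(onz(s,S(378,257),.002),onz(t,T(388,222),.003))
# base extents
for z in(.002,): print([onz(s,S(x,257),z).round(4) for x in(325,430)], [onz(t,T(x,222),z).round(4) for x in(335,443)])
E
```

```text
small base [ 0.4529 -0.3384  0.0007] 0.0056
small rim [ 0.4556 -0.3332  0.059 ] 0.0016
big base [ 0.4925 -0.2405  0.0044] 0.0082
big rim [ 0.4949 -0.2392  0.0784] 0.0049
red base [ 0.3973 -0.25    0.0012] 0.0084
red rim [ 0.4011 -0.2468  0.0653] 0.0032
[ 0.45535419 -0.3362698   0.002     ] [ 0.45011338 -0.33946475  0.003     ]
[array([ 0.4742, -0.3309,  0.002 ]), array([ 0.4369, -0.3416,  0.002 ])] [array([ 0.4505, -0.3184,  0.002 ]), array([ 0.4497, -0.3616,  0.002 ])]
```

Emit:
arm_command([
  {"x": 0.001,"y": 0.0033,"z": 0.033,"roll": 0,"fingers": 1},
  {"x": 0.001,"y": 0.0033,"z": 0.033,"roll": 0,"fingers": 1},
  {"x": 0.001,"y": 0.0033,"z": 0.033,"roll": 0,"fingers": 1},
  {"x": 0.001,"y": 0.0033,"z": 0.033,"roll": 0,"fingers": 1},
  {"x": 0.001,"y": 0.0033,"z": 0.033,"roll": 0,"fingers": 1},
  {"x": 0.001,"y": 0.0033,"z": 0.033,"roll": 0,"fingers": 1},
  {"x": 0.001,"y": 0.0033,"z": 0.033,"roll": 0,"fingers": 1},
  {"x": 0.001,"y": 0.0033,"z": 0.033,"roll": 0,"fingers": 1},
  {"x": 0.001,"y": 0.0033,"z": 0.033,"roll": 0,"fingers": 1},
  {"x": 0.001,"y": 0.0033,"z": 0.033,"roll": 0,"fingers": 1},
  {"x": 0.001,"y": 0.0033,"z": 0.033,"roll": 0,"fingers": 1},
  {"x": 0,"y": 0,"z": 0.02,"roll": 0,"fingers": 1},
  {"x": 0,"y": 0,"z": 0,"roll": 0,"fingers": 1},
])

```text
clock: 10.57
eef_pos: [0.4419, -0.3505, 0.1238]
tool_rot: [0.595, 0.459, -0.526, 0.399]
ft_force: [0.5, -0.1, 0.5]
grip_width: 0.0855
```

```bash
python3 - <<'E'
from h import *
o,R=st();print(R.round(3))
G=np.array([.454,-.3365,.038])
print("to pregrasp",rel(G+.019*R[:,0]-.1*R[:,0]),"to grasp",rel(G+.019*R[:,0]))
E
```

```text
t 10.57 pos [ 0.4419 -0.3505  0.1238] F [ 0.5 -0.1  0.5] w 0.0855 toolx [ 0.025  0.126 -0.992] yang -15.2 j [-0.73  0.48  0.06  1.22  0.11  1.1 ]
[[ 0.025  0.965 -0.26 ]
 [ 0.126 -0.261 -0.957]
 [-0.992 -0.009 -0.128]]
to pregrasp [ 0.00611149  0.00873025 -0.00558611] to grasp [ 0.10611149  0.00873025 -0.00558611]
```

Align laterally, then look before descending.

Emit:
arm_command([
  {"x": 0,"y": 0.0087,"z": -0.0056,"roll": 0,"fingers": 1},
  {"x": 0,"y": 0,"z": 0,"roll": 0,"fingers": 1},
])

```text
clock: 10.73
eef_pos: [0.4513, -0.3471, 0.122]
tool_rot: [0.595, 0.459, -0.527, 0.396]
ft_force: [0.4, -0.6, 0.2]
grip_width: 0.0856
```

```bash
python3 - <<'E'
from h import *
o,R=st();print(R.round(3))
G=np.array([.454,-.3365,.038])
print("to grasp",rel(G+.019*R[:,0]))
c,f=snap("side");a=f[90:220,290:420]
save(cv2.resize(a,None,fx=4,fy=4,interpolation=cv2.INTER_CUBIC),"pics/s9.png")
E
```

```text
t 10.73 pos [ 0.4513 -0.3471  0.122 ] F [ 0.4 -0.6  0.2] w 0.0856 toolx [ 0.023  0.129 -0.991] yang -15.3 j [-0.72  0.5   0.08  1.22  0.11  1.12]
[[ 0.023  0.964 -0.264]
 [ 0.129 -0.264 -0.956]
 [-0.991 -0.012 -0.131]]
to grasp [0.10368168 0.0008266  0.00012383]
```

View pics/s9.png

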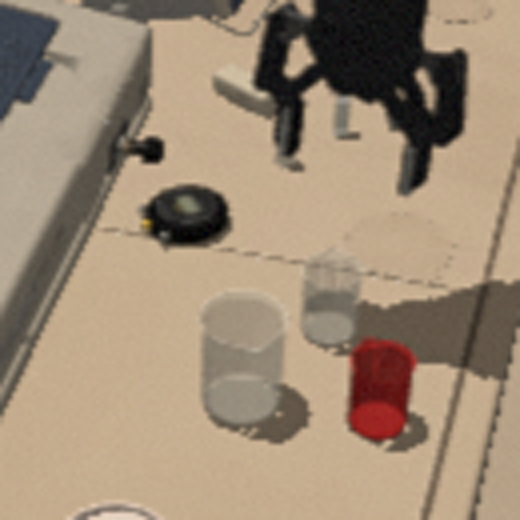

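Emit:
arm_command([
  {"x": 0.02,"y": 0.0008,"z": 0,"roll": 0,"fingers": 1},
  {"x": 0.02,"y": 0,"z": 0,"roll": 0,"fingers": 1},
  {"x": 0.01,"y": 0,"z": 0,"roll": 0,"fingers": 1},
  {"x": 0,"y": 0,"z": 0,"roll": 0,"fingers": 1},
])

```text
clock: 11.12
eef_pos: [0.4559, -0.3355, 0.0726]
tool_rot: [0.593, 0.461, -0.525, 0.399]
ft_force: [-0.4, 1.2, 0.4]
grip_width: 0.0855
```

```bash
python3 - <<'E'
from h import *
o,R=st()
G=np.array([.454,-.3365,.038])
print("to grasp",rel(G+.019*R[:,0]),R[2,1])
c,f=snap("side");a=f[110:210,310:410]
save(cv2.resize(a,None,fx=5,fy=5,interpolation=cv2.INTER_CUBIC),"pics/s10.png")
E
```

```text
t 11.12 pos [ 0.4559 -0.3355  0.0726] F [-0.4  1.2  0.4] w 0.0855 toolx [ 0.023  0.128 -0.991] yang -14.8 j [-0.7   0.53 -0.    1.1   0.11  1.13]
to grasp [ 0.05311937 -0.00123843  0.005986  ] -0.010450244611780124
```

View pics/s10.png

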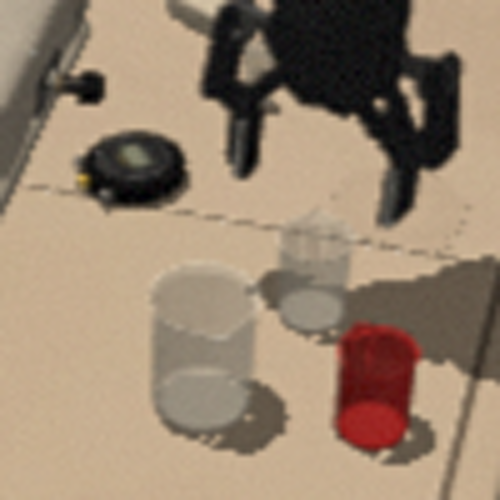

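Emit:
arm_command([
  {"x": 0.015,"y": -0.0012,"z": 0.006,"roll": 0,"fingers": 1},
  {"x": 0.018,"y": 0,"z": 0.001,"roll": 0,"fingers": 1},
  {"x": 0.015,"y": 0,"z": 0.001,"roll": 0,"fingers": 1},
  {"x": 0,"y": 0,"z": 0,"roll": 0,"fingers": 1},
  {"x": 0,"y": 0,"z": 0,"roll": 0,"fingers": 1},
])

```text
clock: 11.58
eef_pos: [0.459, -0.3369, 0.0301]
tool_rot: [0.593, 0.46, -0.523, 0.405]
ft_force: [-0.5, -0.1, 0.6]
grip_width: 0.0854
```

```bash
python3 - <<'E'
from h import *
o,R=st()
G=np.array([.454,-.3365,.038])
print("to grasp",rel(G+.019*R[:,0]),R[2,1])
c,f=snap("side");a=f[110:210,310:410]
save(cv2.resize(a,None,fx=5,fy=5,interpolation=cv2.INTER_CUBIC),"pics/s11.png")
E
```

```text
t 11.58 pos [ 0.459  -0.3369  0.0301] F [-0.5 -0.1  0.6] w 0.0854 toolx [ 0.031  0.122 -0.992] yang -14.5 j [-0.69  0.57 -0.05  1.    0.11  1.13]
to grasp [ 0.01100903 -0.00494558 -0.00014357] -0.0008083171415921853
```

View pics/s11.png

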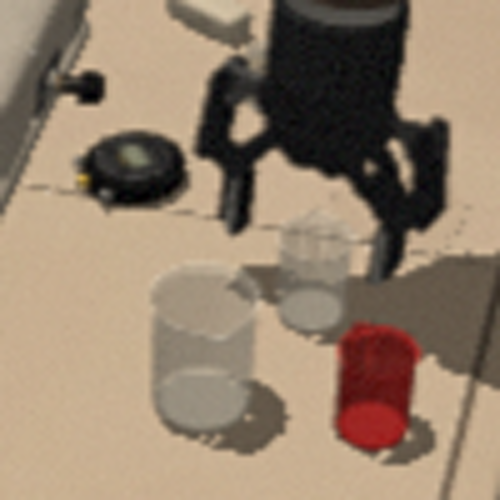

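Emit:
arm_command([
  {"x": 0.011,"y": -0.005,"z": 0,"roll": 0,"fingers": 1},
  {"x": 0,"y": 0,"z": 0,"roll": 0,"fingers": 0.8},
  {"x": 0,"y": 0,"z": 0,"roll": 0,"fingers": 0.7},
  {"x": 0,"y": 0,"z": 0,"roll": 0,"fingers": 0.65},
])

```text
clock: 11.97
eef_pos: [0.4576, -0.3364, 0.0249]
tool_rot: [0.594, 0.457, -0.522, 0.408]
ft_force: [0.6, 0.9, -0.1]
grip_width: 0.0559
```

```bash
python3 - <<'E'
from h import *
o,R=st()
G=np.array([.454,-.3365,.038])
print("to grasp",rel(G+.019*R[:,0]),R[2,1])
E
```

```text
t 11.97 pos [ 0.4576 -0.3364  0.0249] F [ 0.6  0.9 -0.1] w 0.0559 toolx [ 0.037  0.117 -0.992] yang -14.5 j [-0.69  0.57 -0.07  0.98  0.11  1.13]
to grasp [ 0.00582618 -0.00339853 -0.00056629] 0.006958973393420886
```

Emit:
arm_command([
  {"x": 0.006,"y": -0.0035,"z": 0,"roll": 0,"fingers": 0.65},
  {"x": 0,"y": 0,"z": 0,"roll": 0,"fingers": 0.6},
  {"x": 0,"y": 0,"z": 0,"roll": 0,"fingers": 0.57},
  {"x": 0,"y": 0,"z": 0,"roll": 0,"fingers": 0.55},
])

```text
clock: 12.3
eef_pos: [0.4559, -0.3361, 0.0212]
tool_rot: [0.594, 0.455, -0.522, 0.41]
ft_force: [-0.5, 0.1, -0.4]
grip_width: 0.0468
```

```bash
python3 - <<'E'
from h import *
o,R=st()
G=np.array([.454,-.3365,.038])
print("to grasp",rel(G+.019*R[:,0]),R[2,1])
c,f=snap("side");a=f[110:210,310:410]
save(cv2.resize(a,None,fx=5,fy=5,interpolation=cv2.INTER_CUBIC),"pics/s12.png")
E
```

```text
t 12.3 pos [ 0.4559 -0.3361  0.0212] F [-0.5  0.1 -0.4] w 0.0468 toolx [ 0.041  0.114 -0.993] yang -14.5 j [-0.7   0.57 -0.08  0.96  0.11  1.12]
to grasp [ 0.00217375 -0.0015781  -0.00121561] 0.01139662150287074
```

View pics/s12.png

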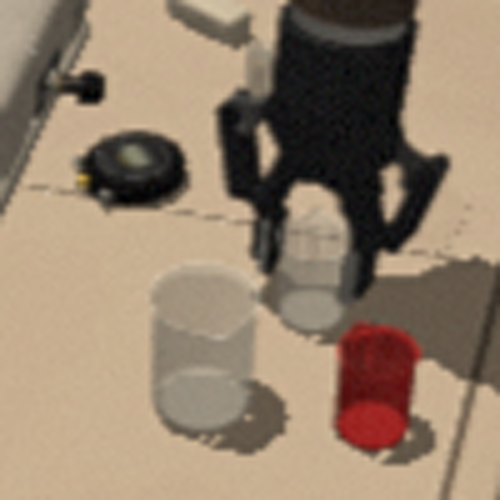

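Nicely straddling. Close and grip.

Emit:
arm_command([
  {"x": 0,"y": -0.001,"z": 0,"roll": 0,"fingers": 0.5},
  {"x": 0,"y": 0,"z": 0,"roll": 0,"fingers": 0.4},
  {"x": 0,"y": 0,"z": 0,"roll": 0,"fingers": 0.3},
  {"x": 0,"y": 0,"z": 0,"roll": 0,"fingers": 0.3},
])

```text
clock: 12.68
eef_pos: [0.4554, -0.3362, 0.0215]
tool_rot: [0.594, 0.455, -0.521, 0.41]
ft_force: [0.1, 0.8, 0.3]
grip_width: 0.0428
```

```bash
python3 - <<'E'
from h import *
o,R=st();print(R[2,1])
E
```

```text
t 12.68 pos [ 0.4554 -0.3362  0.0215] F [0.1 0.8 0.3] w 0.0428 toolx [ 0.042  0.113 -0.993] yang -14.5 j [-0.7   0.57 -0.08  0.96  0.11  1.12]
0.012525790253133717
```

Emit:
arm_command([
  {"x": -0.01,"y": 0,"z": -0.0012,"roll": 0,"fingers": 0.3},
  {"x": -0.02,"y": 0,"z": -0.0024,"roll": 0,"fingers": 0.3},
  {"x": -0.025,"y": 0,"z": -0.003,"roll": 0,"fingers": 0.3},
  {"x": -0.025,"y": 0,"z": -0.003,"roll": 0,"fingers": 0.3},
  {"x": -0.025,"y": 0,"z": -0.003,"roll": 0,"fingers": 0.3},
  {"x": -0.025,"y": 0,"z": -0.003,"roll": 0,"fingers": 0.3},
  {"x": -0.02,"y": 0,"z": -0.002,"roll": 0,"fingers": 0.3},
  {"x": 0,"y": 0,"z": 0,"roll": 0,"fingers": 0.3},
])

```text
clock: 13.35
eef_pos: [0.4507, -0.3341, 0.1797]
tool_rot: [0.593, 0.458, -0.522, 0.407]
ft_force: [-0.0, -1.3, -0.6]
grip_width: 0.0431
```

```bash
python3 - <<'E'
from h import *
o,R=st();print(R.round(3))
import pickle
c,f=snap("side");a=f[90:210,290:410]
save(cv2.resize(a,None,fx=5,fy=5,interpolation=cv2.INTER_CUBIC),"pics/s13.png")
s=pickle.load(open("side8.pkl","rb"));t=pickle.load(open("top8.pkl","rb"))
x0,y0,x1,y1=290,205,345,260
save(cv2.resize(s["frame"][200:270,270:350],None,fx=7,fy=7,interpolation=cv2.INTER_CUBIC),"pics/s8c.png")
E
```

```text
t 13.35 pos [ 0.4507 -0.3341  0.1797] F [-0.  -1.3 -0.6] w 0.0431 toolx [ 0.035  0.119 -0.992] yang -14.5 j [-0.7   0.43  0.13  1.32  0.11  1.12]
[[ 0.035  0.968 -0.247]
 [ 0.119 -0.25  -0.961]
 [-0.992  0.004 -0.124]]
```

View pics/s13.png

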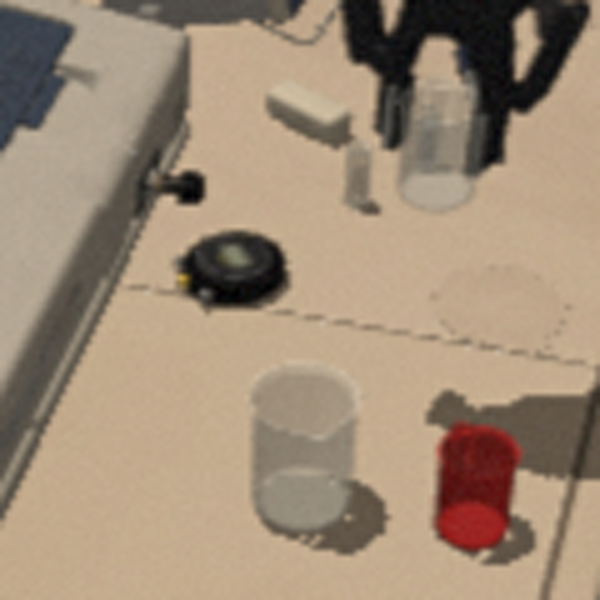

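View pics/s8c.png

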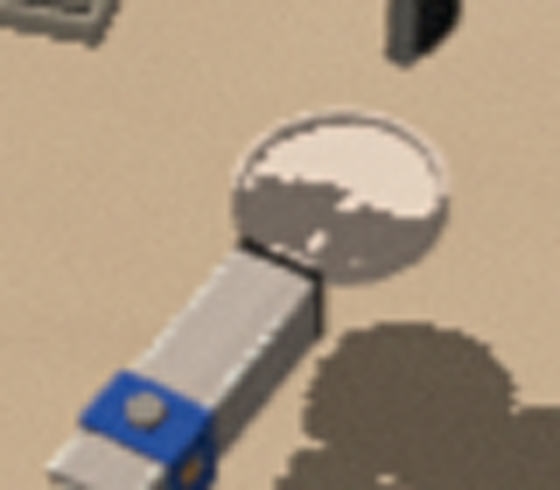

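```bash
python3 - <<'E'
from h import *
import pickle
s,fs=snap("side");t,ft=snap("top")
o,R=st()
print("beaker base",onz(s,(290+437/5,90+188/5),.160)-o["eef_pos"])
# start offset
print("at grasp", np.array([.454,-.3365])-np.array([.4554,-.3362]))
e=(270+342/7,200+195/7);print("tray side",onz(s,e,.098))
save(cv2.resize(ft[185:245,250:320],None,fx=8,fy=8,interpolation=cv2.INTER_CUBIC),"pics/t14.png")
hs=cv2.cvtColor(ft,cv2.COLOR_RGB2HSV)[192:240,272:310].astype(int)
m=(hs[...,1]<50)&(hs[...,2]>155)
from m import ell
et=ell(m,(272,192));print(et,onz(t,et[0],.099))
hs=cv2.cvtColor(fs,cv2.COLOR_RGB2HSV)[207:250,295:345].astype(int)
es=ell((hs[...,1]<60)&(hs[...,2]>200),(295,207));print(es,onz(s,es[0],.096),tri(s,es[0],t,et[0]))
E
```

```text
t 13.5 pos [ 0.4485 -0.3324  0.1741] F [ 0.1  0.3 -1.7] w 0.0432 toolx [ 0.028  0.124 -0.992] yang -14.5 j [-0.7   0.43  0.12  1.32  0.11  1.12]
beaker base [ 0.00251737 -0.00434805 -0.01412031]
at grasp [-0.0014 -0.0003]
tray side [0.51082122 0.00674388 0.098     ]
((293.17787170410156, 214.85680198669434), (21.379680633544922, 22.173246383666992), 34.564666748046875) [0.5097694  0.00214247 0.099     ]
((318.09580993652344, 227.64620780944824), (19.119808197021484, 27.527748107910156), 86.5864486694336) [0.51331266 0.00485064 0.096     ] (array([0.5118476 , 0.00306451, 0.09444532]), np.float64(0.003951392169496427))
```

View pics/t14.png

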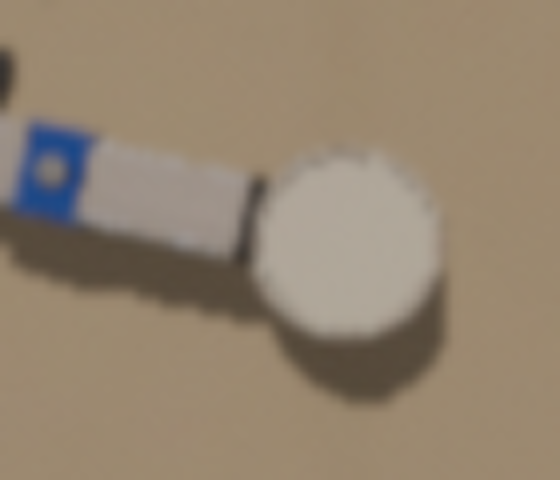

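Emit:
arm_command([
  {"x": 0.002,"y": -0.001,"z": -0.015,"roll": 0,"fingers": 0.3},
  {"x": 0.003,"y": -0.002,"z": -0.026,"roll": 0,"fingers": 0.3},
  {"x": 0.003,"y": -0.002,"z": -0.026,"roll": 0,"fingers": 0.3},
  {"x": 0.003,"y": -0.002,"z": -0.026,"roll": 0,"fingers": 0.3},
  {"x": 0.003,"y": -0.002,"z": -0.026,"roll": 0,"fingers": 0.3},
  {"x": 0.003,"y": -0.002,"z": -0.026,"roll": 0,"fingers": 0.3},
  {"x": 0.003,"y": -0.002,"z": -0.026,"roll": 0,"fingers": 0.3},
  {"x": 0.003,"y": -0.002,"z": -0.026,"roll": 0,"fingers": 0.3},
  {"x": 0.003,"y": -0.002,"z": -0.026,"roll": 0,"fingers": 0.3},
  {"x": 0.003,"y": -0.002,"z": -0.026,"roll": 0,"fingers": 0.3},
  {"x": 0.003,"y": -0.002,"z": -0.026,"roll": 0,"fingers": 0.3},
  {"x": 0.002,"y": -0.002,"z": -0.02,"roll": 0,"fingers": 0.3},
  {"x": 0,"y": 0,"z": -0.01,"roll": 0,"fingers": 0.3},
  {"x": 0,"y": 0,"z": 0,"roll": 0,"fingers": 0.3},
])

```text
clock: 14.67
eef_pos: [0.4857, -0.0029, 0.1538]
tool_rot: [0.583, 0.476, -0.533, 0.385]
ft_force: [0.3, 0.3, -1.2]
grip_width: 0.0434
```

```bash
python3 - <<'E'
from h import *
o,R=st();print(R.round(3));print(rel([.512,.0055,.14]),rel([.512,.0055,.1165]))
E
```

```text
t 14.67 pos [ 0.4857 -0.0029  0.1538] F [ 0.3  0.3 -1.2] w 0.0434 toolx [-0.023  0.145 -0.989] yang -14.5 j [-0.09  0.29 -0.15  1.17  0.14  1.73]
[[-0.023  0.967 -0.255]
 [ 0.145 -0.249 -0.957]
 [-0.989 -0.059 -0.135]]
[ 0.01429937  0.02411596 -0.0128954 ] [ 0.03754469  0.0254963  -0.00973318]
```

Emit:
arm_command([
  {"x": 0,"y": 0,"z": 0,"roll": -0.104,"fingers": 0.3},
  {"x": 0,"y": 0,"z": 0,"roll": -0.104,"fingers": 0.3},
  {"x": 0,"y": 0,"z": 0,"roll": -0.104,"fingers": 0.3},
  {"x": 0,"y": 0,"z": 0,"roll": -0.104,"fingers": 0.3},
  {"x": 0,"y": 0,"z": 0,"roll": -0.104,"fingers": 0.3},
  {"x": 0,"y": 0,"z": 0,"roll": 0,"fingers": 0.3},
])

```text
clock: 15.17
eef_pos: [0.48, -0.0055, 0.1477]
tool_rot: [0.455, 0.605, -0.389, 0.524]
ft_force: [-0.3, -0.2, -1.1]
grip_width: 0.0431
```

```bash
cat >> h.py <<'E'
def bk(tr=(.5115,.0038)):
    o,R=st();a=np.array([-.993,.0125,-.12]);a/=np.linalg.norm(a);w=R@a;print("beaker axis",w.round(3),"row2",R[2].round(3))
    # beaker base in tool frame from grasp: base at (.4545,-.338,0), TCP (.4554,-.3362,.0215)
    R0=Ro.from_quat([.594,.455,-.521,.41]).as_matrix();b=R0.T@(np.array([.4545,-.3375,0])-np.array([.4554,-.3362,.0215]))
    B=o["eef_pos"]+R@b;print("base at",B.round(4),"move to tray",(R.T@(np.array([tr[0],tr[1],.095])-B)).round(4),"horizontal only",(R.T@(np.array([tr[0],tr[1],B[2]])-B)).round(4))
E
python3 -c "
from h import *
bk()"
```

```text
t 15.17 pos [ 0.48   -0.0055  0.1477] F [-0.3 -0.2 -1.1] w 0.0431 toolx [-0.036  0.143 -0.989] yang 16.4 j [-0.1   0.29 -0.16  1.17  0.14  1.18]
beaker axis [ 0.014 -0.025  1.   ] row2 [-0.989  0.006 -0.147]
base at [ 0.4796 -0.0065  0.1262] move to tray [0.0312 0.0333 0.0037] horizontal only [ 0.0003  0.0335 -0.0009]
```

Emit:
arm_command([
  {"x": 0,"y": 0.012,"z": 0,"roll": 0,"fingers": 0.3},
  {"x": 0,"y": 0.012,"z": 0,"roll": 0,"fingers": 0.3},
  {"x": 0,"y": 0.009,"z": 0,"roll": 0,"fingers": 0.3},
  {"x": 0,"y": 0,"z": 0,"roll": 0,"fingers": 0.3},
])

```text
clock: 15.5
eef_pos: [0.5099, 0.0006, 0.1453]
tool_rot: [0.458, 0.604, -0.396, 0.519]
ft_force: [-1.0, -0.4, -0.9]
grip_width: 0.0431
```

```bash
python3 -c "
from h import *
bk()
c,f=snap('side');save(cv2.resize(f[150:270,260:380],None,fx=5,fy=5,interpolation=cv2.INTER_CUBIC),'pics/s15.png')
"
```

```text
t 15.5 pos [0.5099 0.0006 0.1453] F [-1.  -0.4 -0.9] w 0.0431 toolx [-0.042  0.142 -0.989] yang 15.5 j [-0.08  0.35 -0.08  1.19  0.14  1.21]
beaker axis [ 0.022 -0.023  0.999] row2 [-0.989 -0.002 -0.148]
base at [ 5.093e-01 -5.000e-04  1.237e-01] move to tray [0.0289 0.0033 0.0007] horizontal only [ 0.0005  0.0033 -0.0036]
```

View pics/s15.png

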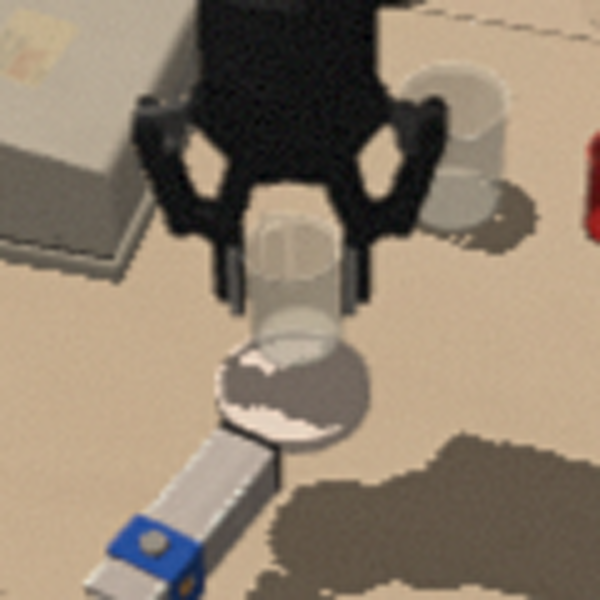

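Emit:
arm_command([
  {"x": 0.009,"y": 0.0033,"z": 0,"roll": 0,"fingers": 0.3},
  {"x": 0.009,"y": 0,"z": 0.0,"roll": 0,"fingers": 0.3},
  {"x": 0,"y": 0,"z": 0,"roll": 0,"fingers": 0.3},
  {"x": 0,"y": 0,"z": 0,"roll": 0,"fingers": 0.3},
])

```text
clock: 15.88
eef_pos: [0.5093, 0.0033, 0.1243]
tool_rot: [0.458, 0.604, -0.398, 0.517]
ft_force: [-0.4, 0.7, -0.6]
grip_width: 0.0433
```

```bash
python3 -c "
from h import *
bk()
c,f=snap('side');save(cv2.resize(f[150:270,260:380],None,fx=5,fy=5,interpolation=cv2.INTER_CUBIC),'pics/s16.png')
"
```

```text
t 15.88 pos [0.5093 0.0033 0.1243] F [-0.4  0.7 -0.6] w 0.0433 toolx [-0.047  0.142 -0.989] yang 15.4 j [-0.08  0.37 -0.11  1.15  0.14  1.22]
beaker axis [ 0.027 -0.023  0.999] row2 [-0.989 -0.008 -0.149]
base at [0.5086 0.0022 0.1028] move to tray [0.0078 0.0033 0.0004] horizontal only [ 0.0001  0.0032 -0.0008]
```

View pics/s16.png

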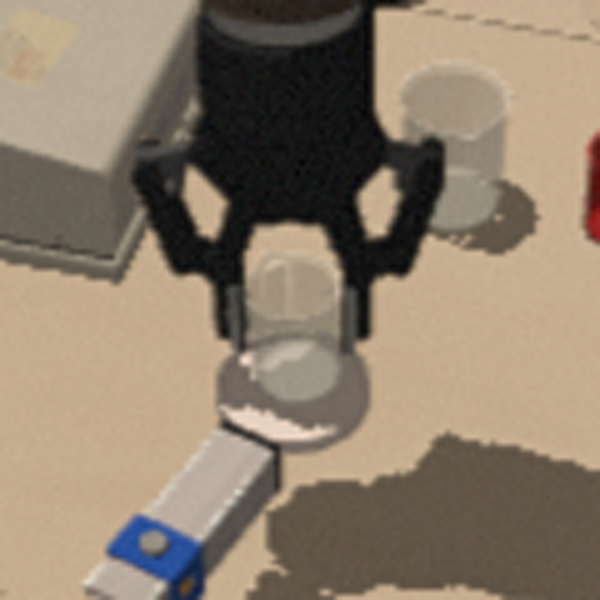

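Emit:
arm_command([
  {"x": 0.004,"y": 0.003,"z": -0.002,"roll": 0,"fingers": 0.3},
  {"x": 0.002,"y": 0,"z": 0,"roll": 0,"fingers": 0.3},
  {"x": 0,"y": 0,"z": 0,"roll": 0,"fingers": 0.3},
])

```text
clock: 16.18
eef_pos: [0.5109, 0.0071, 0.1182]
tool_rot: [0.457, 0.604, -0.398, 0.517]
ft_force: [-1.1, -0.0, -0.1]
grip_width: 0.043
```

```bash
python3 -c "
from h import *
bk()
"
```

```text
t 16.18 pos [0.5109 0.0071 0.1182] F [-1.1 -0.  -0.1] w 0.043 toolx [-0.047  0.142 -0.989] yang 15.3 j [-0.07  0.38 -0.11  1.13  0.14  1.23]
beaker axis [ 0.028 -0.023  0.999] row2 [-0.989 -0.008 -0.149]
base at [0.5102 0.006  0.0967] move to tray [0.0013 0.0007 0.0027] horizontal only [-0.0004  0.0007  0.0025]
```

Emit:
arm_command([
  {"x": 0.0015,"y": 0,"z": 0,"roll": 0,"fingers": 0.3},
  {"x": 0.0015,"y": 0,"z": 0,"roll": 0,"fingers": 0.3},
])

```text
clock: 16.35
eef_pos: [0.5111, 0.0078, 0.1166]
tool_rot: [0.458, 0.604, -0.398, 0.517]
ft_force: [-4.7, -0.6, 14.4]
grip_width: 0.043
```

```bash
python3 -c "
from h import *
bk()
"
```

```text
t 16.35 pos [0.5111 0.0078 0.1166] F [-4.7 -0.6 14.4] w 0.043 toolx [-0.046  0.142 -0.989] yang 15.3 j [-0.07  0.38 -0.12  1.13  0.14  1.23]
beaker axis [ 0.026 -0.023  0.999] row2 [-0.989 -0.007 -0.149]
base at [0.5104 0.0067 0.0951] move to tray [-0.0004  0.0003  0.003 ] horizontal only [-0.0005  0.0003  0.003 ]
```

Emit:
arm_command([
  {"x": -0.0005,"y": 0,"z": 0,"roll": 0,"fingers": 0.45},
  {"x": 0,"y": 0,"z": 0,"roll": 0,"fingers": 0.55},
  {"x": 0,"y": 0,"z": 0,"roll": 0,"fingers": 0.6},
  {"x": 0,"y": 0,"z": 0,"roll": 0,"fingers": 0.7},
  {"x": 0,"y": 0,"z": 0,"roll": 0,"fingers": 0.8},
])

```text
clock: 16.77
eef_pos: [0.5122, 0.0078, 0.1186]
tool_rot: [0.458, 0.603, -0.397, 0.518]
ft_force: [-0.3, -0.7, -0.5]
grip_width: 0.068
```

```bash
python3 -c "
from h import *
bk()
c,f=snap('side');save(cv2.resize(f[150:270,260:380],None,fx=5,fy=5,interpolation=cv2.INTER_CUBIC),'pics/s17.png')
"
```

```text
t 16.77 pos [0.5122 0.0078 0.1186] F [-0.3 -0.7 -0.5] w 0.068 toolx [-0.042  0.142 -0.989] yang 15.3 j [-0.07  0.38 -0.11  1.13  0.14  1.23]
beaker axis [ 0.023 -0.023  0.999] row2 [-0.989 -0.004 -0.148]
base at [0.5116 0.0067 0.0971] move to tray [ 0.0016 -0.0008  0.003 ] horizontal only [-0.0004 -0.0008  0.0027]
```

View pics/s17.png

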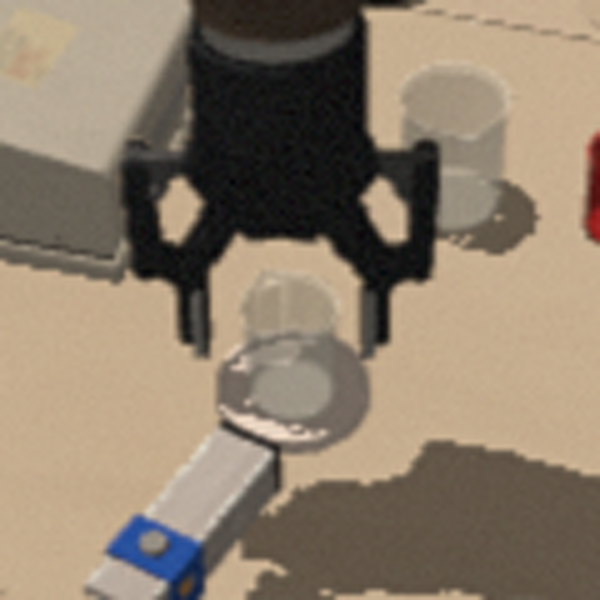

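Emit:
arm_command([
  {"x": 0,"y": 0,"z": 0,"roll": 0,"fingers": 1},
  {"x": 0,"y": 0,"z": 0,"roll": 0,"fingers": 1},
  {"x": -0.015,"y": 0,"z": 0,"roll": 0,"fingers": 1},
  {"x": -0.02,"y": 0,"z": 0,"roll": 0,"fingers": 1},
  {"x": -0.025,"y": 0,"z": 0,"roll": 0,"fingers": 1},
  {"x": -0.03,"y": 0,"z": 0,"roll": 0,"fingers": 1},
  {"x": -0.03,"y": 0,"z": 0,"roll": 0,"fingers": 1},
  {"x": -0.02,"y": 0,"z": 0,"roll": 0,"fingers": 1},
  {"x": 0,"y": 0,"z": 0.03,"roll": 0,"fingers": 1},
  {"x": 0,"y": 0,"z": 0.035,"roll": 0,"fingers": 1},
  {"x": 0,"y": 0,"z": 0.035,"roll": 0,"fingers": 1},
  {"x": 0,"y": 0,"z": 0.035,"roll": 0,"fingers": 1},
  {"x": 0,"y": 0,"z": 0.02,"roll": 0,"fingers": 1},
  {"x": 0,"y": 0,"z": 0,"roll": 0,"fingers": 1},
])

```text
clock: 17.98
eef_pos: [0.5602, -0.165, 0.2392]
tool_rot: [0.456, 0.605, -0.395, 0.52]
ft_force: [0.0, -0.0, -0.4]
grip_width: 0.0855
```

```bash
python3 -c "
from h import *
st()
c,f=snap('side');save(f,'pics/s18f.png');save(cv2.resize(f[180:300,250:370],None,fx=5,fy=5,interpolation=cv2.INTER_CUBIC),'pics/s18.png')
c,f=snap('top');save(cv2.resize(f[140:280,200:450],None,fx=3.2,fy=3.2,interpolation=cv2.INTER_CUBIC),'pics/t18.png')
"
```

```text
t 17.98 pos [ 0.5602 -0.165   0.2392] F [ 0.  -0.  -0.4] w 0.0855 toolx [-0.044  0.14  -0.989] yang 15.7 j [-0.35  0.48  0.37  1.55  0.12  0.94]
```

View pics/s18.png

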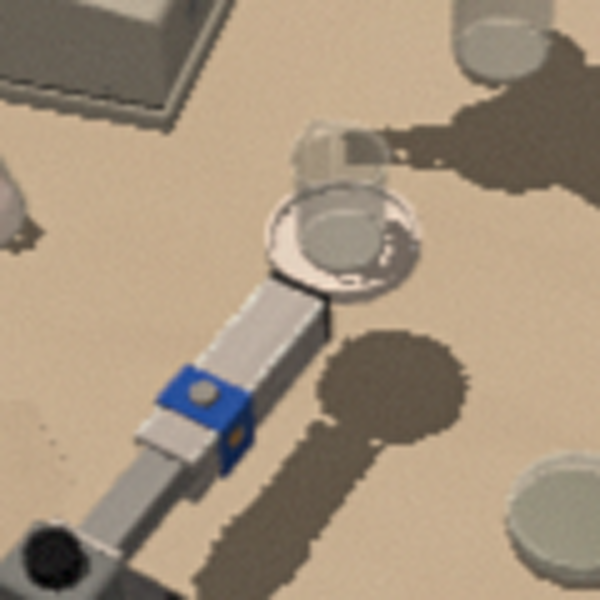

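View pics/t18.png

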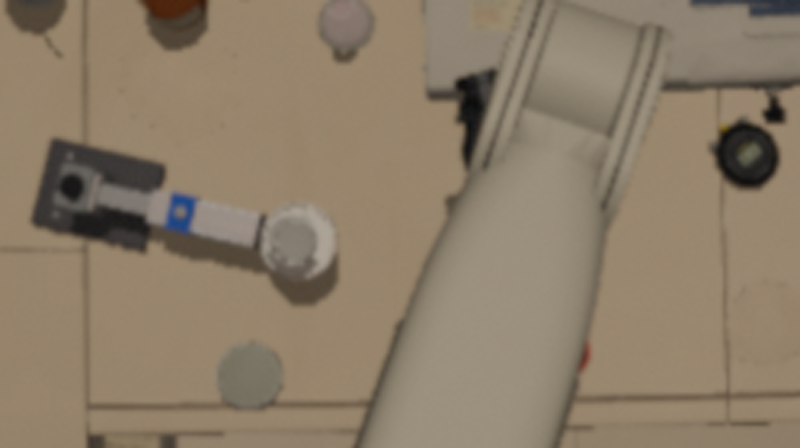

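View pics/s18f.png

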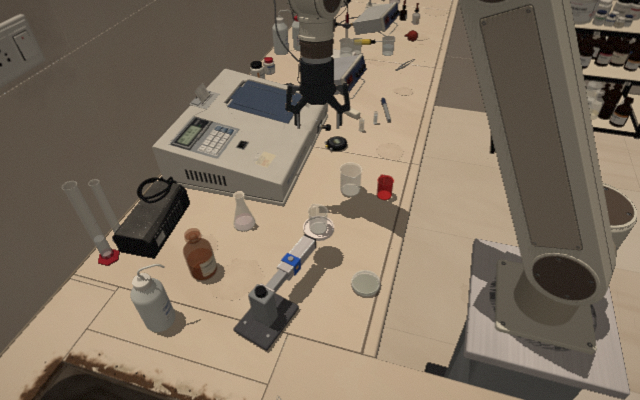

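```bash
python3 -c "
from h import *
st();cuff()
from workcell import job_done
print(job_done())"
```

```text
t 18.08 pos [ 0.5596 -0.162   0.2399] F [-0.5  0.1  0.3] w 0.0852 toolx [-0.044  0.142 -0.989] yang 15.9 j [-0.34  0.48  0.37  1.55  0.12  0.95]
cuff shift mm 44.86 115.0 (-2.5, -2.375, 0.583)
the job is handed in; nothing more can be done
None
```

I lengthened the tray arm to its next setting and stood the small clear beaker upright in the white tray. I then let go, backed off and handed the job in at about 18 s.

**Arm**
- I pinched both buttons flush and pulled the sleeve until they snapped into the cuff holes. The camera put the extension at about 45 mm and the gripper's own travel said 46.6 mm.
- A light tug of about 7 N afterwards moved the sleeve no further, so it is locked.
- The right button shows brass in the cuff hole. I could not see the left button directly and inferred it from the lock.

**Beaker**
- The last pictures show it upright within the tray rim with the gripper clear. The petri dish, stopwatch and conical flask look unmoved in them; I did not measure this.

**What differed from plan**
- Getting the buttons past the first holes took a measured pull of about 17.7 N, not the roughly 10 N stated. This stayed under the 20 N limit at every reading, but I only read the force after each short batch of rows.
- That pull also left the tool leaning about 7°. I turned the gripper before placing so the beaker was set down within about 2° of upright.
- The two cameras disagreed with each other by 3 to 5 mm, so I used their average. The grasp and the placing showed it was close enough.

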